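# Pour salvaged capacitors from a caddy cup into the parts dish

## Robot

A 6-joint arm with a two-finger parallel gripper is mounted at the origin on the work surface. World frame = base frame: x ahead of the robot, y to its left, z up, the work surface at z = 0. Lengths are in m, angles in rad, forces in N, time in s.
With the tool pointing down it reaches from about 0.35 to 0.775 m from the base axis. Payload 7.3 kg.
Tool frame: the origin (TCP) lies between the finger pads; the fingertips stand 14 mm ahead of it and the grasp point (between the pads) lies 5 mm behind it; z points along the fingers, y is the line along which they close (so a half turn about z gives the same grasp; the last joint's range is limited). The gripper opens to 92 mm and grips with 3 to 60 N. Pads are 19 mm wide; open, the fingers measure 130 mm over their backs; the gripper's body (75 mm by 190 mm) begins 47 mm behind the grasp point.
Start: joints at [-0.146, 0.342, 1.524, -0, 1.275, -0.146], TCP at [0.525, 0, 0.241] pointing down, gripper open.
Joint ranges: [-2.53, 2.53], [-0.77, 2.02], [0.04, 2.7], [-1, 4.14], [0.28, 2.66], [-3.11, 3.11]. Speed limits (rad/s): [2.57, 2.57, 3.14, 3.14, 3.14, 3.14].

## Interface

Orientations are given as [roll, pitch, yaw] about the fixed x, y, z axes, in that order (R = Rz(yaw) Ry(pitch) Rx(roll)).
In Python, from cell import robot, eyes gives the robot as it stands. The module is installed in compiled form; this text tells all that it offers.
- The arm moves only by the shell command python3 -m handwheel 'ROWS' [FORCE]. ROWS is JSON, one flat list of numbers, 5 for each row, row after row: the shift along the world's x, y, z in mm, then the turn about the world's z in rad, then the opening, from 0 (shut) to 1 (fully open). In form: [x, y, z, spin, jaw, x, y, z, spin, jaw, ...]. A call has 1 to 8 rows; each row shifts and turns the commanded pose from where the row before left it; what a row does not reach is not made up. A row lasts 1/10 s, in which the tool goes at most 50 mm and 8.59 degrees, less where a joint would pass 70% of its speed; a pose out of reach is approached as far as the arm can. A call with a gripper value outside its range is refused whole. The fingers move at their own pace and stop on an object; FORCE is the grip in N (left out, the last holds). Time passes only in rows, so rows that do not move let the fingers close. It gives the time, the measured TCP pose, the force, the opening and the grip force at its end, in the units of the state.
- robot.observe(): the state, without advancing time (a new reading comes with each control period).
- eyes.read_camera(name): name is "scene" or "side" or "wrist"; returns (picture, depth): 400x640x3 uint8, blue, green, red; 400x640 float32, m along the optical axis (not along the pixel's ray), 0 where there is no reading.
- eyes.calibration(name): a dict with "fx", "fy", "cx", "cy" (pixels), "world_to_cam" (4x4, takes a point from world to camera coordinates). Camera axes: x right, y down, z forward; pixel columns grow to the right and rows downward; lengths in m; the calibration is good to about 2 mm. The wrist camera is an equidistant fisheye: a pixel r from the principal point sees the ray r / f radians off the axis. A picture is of the moment at which its call begins: read the wrist's pose just before it. calibration takes no time and is no camera call; for the wrist camera it gives the pose at the moment of the call.
- robot.hand_in(): hands the job in; it is judged then, once.
The state is a dict: "time": time; "qpos": joint angles; "qvel": joint speeds; "joint_efforts": joint torques, N m; "tool_pos": TCP position; "tool_rot": TCP orientation; "contact_force": force on the tool from outside, world axes, zero at the start; "torque": the same for the moment, N m; "opening": finger opening in m; "grip_force": force on a finger pad.
Only numpy, scipy, OpenCV 4.12 (cv2) and the standard library are available. Lean on these libraries where they do the work, as an engineer would, in place of code of your own. Each camera call takes 0.05 s, during which the arm holds its last target. There are 200 camera calls.

## Task

Lift the aluminium cup of capacitors out of its slot in the plywood caddy, stand it upright on the black rubber mat and let go; the slot only lets you take it from straight above, so then take it again with the hand leaning well over (30 degrees or more) so that the hand is clear of the mouth, and lift it upright, still full. Pour all six capacitors into the round steel dish, tipping the cup right over with its mouth just above the dish (no more than 10 cm above the rim), and finally stand the empty cup upright on the mat again. Leave the dish and everything else on the bench where they are.

Things in the scene. Friction and masses are not known exactly. Their poses are not given: they have to be found in the camera images.
- caddy: fixed plywood caddy, 186 (x) x 130 (y) x 82 mm high, origin under its centre. Three upright cheeks 10 mm thick stand across its x axis, at x = -88, +5 and +88 mm, over an 8 mm floor; the two slots between them are open at both y ends. The 83 mm wide slot at -x holds the cup (at about x = -41.5, y = 0 mm), the other one a bottle and a box that stay, up to 68 mm high
- cup: plain aluminium cup, round, 78 mm high, outer diameter 53 mm at the foot growing to 67 mm at the rim, wall 4 mm, floor 5 mm; origin at the centre of its underside, z up through the mouth; 160 g or so empty, holds the six capacitors
- cup_rim (a point): centre of the cup's mouth, 78 mm above its underside; z out of the mouth
- mat: fixed black square rubber mat 180 x 180 mm, 3 mm thick, in the middle of the bench; origin under its centre
- dish: open round steel dish, outer diameter 132 mm at the rim, 58 mm high, 116 mm at the foot, wall 4 mm, floor 5 mm, loose, about 500 g; origin at the centre of its underside
- cap0_mid (a point): centre of capacitor 0: black cylinder 18 mm in diameter, 22 mm long, 14 g, with an aluminium end; z along its axis; at the start in the cup
- cap1_mid (a point): centre of capacitor 1: black cylinder 18 mm in diameter, 22 mm long, 14 g, with an aluminium end; z along its axis; at the start in the cup
- cap2_mid (a point): centre of capacitor 2: black cylinder 18 mm in diameter, 22 mm long, 14 g, with an aluminium end; z along its axis; at the start in the cup
- cap3_mid (a point): centre of capacitor 3: black cylinder 18 mm in diameter, 22 mm long, 14 g, with an aluminium end; z along its axis; at the start in the cup
- cap4_mid (a point): centre of capacitor 4: black cylinder 18 mm in diameter, 22 mm long, 14 g, with an aluminium end; z along its axis; at the start in the cup
- cap5_mid (a point): centre of capacitor 5: black cylinder 18 mm in diameter, 22 mm long, 14 g, with an aluminium end; z along its axis; at the start in the cup
- meter: bystander: yellow multimeter 85 x 170 x 36 mm lying on its back; origin under its centre
- remote: bystander: black remote control 45 x 170 x 20 mm; origin under its centre
- spool: bystander: solder spool, 60 mm in diameter, 40 mm high; origin under its centre
- driver: bystander: screwdriver 190 mm long, lying along its x
- flux_jar: bystander: amber jar, 54 mm in diameter, 55 mm high; origin under its centre
Not all that is in view belongs to the job. Leave any red look-alike of the cup alone. What is shaped like the dish but turquoise is not meant.

How it is judged:
On the way, in this order (a step that is already met when the one before it is completed fails the run):
1. the cup, still holding all six capacitors, stands upright on the mat, let go (horizontal distance between cup and mat below 0.085 m and z of cup in the frame of mat below 0.01 m and angle between cup's own z axis and vertical below 0.1 rad and contact force between the fingers and cup below 0.1 N and distance between each of cap0_mid, cap1_mid, cap2_mid, cap3_mid, cap4_mid, cap5_mid and cup below 0.078 m), for 0.2 s.
2. the cup is held again, the hand leaning at least 20 degrees from vertical, lifted at least 20 mm, upright within 25 degrees and holding all six capacitors (z of cup in the frame of mat above 0.023 m and angle between cup's own z axis and vertical below 0.44 rad and contact force between the fingers and cup above 1 N and angle between the grasp point's own z axis and vertical between 0.35 and 2.79 rad and distance between each of cap0_mid, cap1_mid, cap2_mid, cap3_mid, cap4_mid, cap5_mid and cup below 0.078 m), for 0.1 s.
3. the held cup is tipped by more than 70 degrees with its mouth over the dish (mouth centre within 100 mm of the dish's axis, lower than 190 mm above the bench) (angle between cup's own z axis and vertical above 1.22 rad and contact force between the fingers and cup above 1 N and horizontal distance between cup_rim and dish below 0.1 m and height (world z) of cup_rim below 0.19 m), for 0.2 s.
At the end, for the whole second after the job is handed in: All six capacitors lie in the dish (centres within 64 mm of its axis and no higher than its rim), the dish stands upright, and the cup stands upright (within 6 degrees) on the mat, its axis within 85 mm of the mat's centre, released (horizontal distance between each of cap0_mid, cap1_mid, cap2_mid, cap3_mid, cap4_mid, cap5_mid and dish below 0.064 m and z of each of cap0_mid, cap1_mid, cap2_mid, cap3_mid, cap4_mid, cap5_mid in the frame of dish below 0.06 m and horizontal distance between cup and mat below 0.085 m and z of cup in the frame of mat below 0.01 m and angle between each of cup, dish's own z axis and vertical below 0.1 rad and contact force between the fingers and cup below 0.1 N); the robot touches nothing.
It fails at once if the dish is pushed more than 40 mm (distance of dish from where it was at the start of the episode above 0.04 m).
It fails at once if a bystander (multimeter, remote control, spool, screwdriver, jar) is moved more than 30 mm (distance of any of meter, remote, spool, driver, flux_jar from where it was at the start of the episode above 0.03 m).
It fails at once if the tipped cup's mouth is higher than 250 mm above the bench (angle between cup's own z axis and vertical above 1.22 rad and height (world z) of cup_rim above 0.25 m).
It also fails if it takes over 61 s, if anything falls off the work surface, if the arm or the gripper's body presses on something with over 40 N, if the wrist force passes 120 N, or if a joint passes its speed limit or range.

## Working session

There is one attempt and no reset: what is moved stays moved. The work goes in short steps, Python scripts to look and compute and a shell command to move; the robot and the scene stay as the last step left them, time stands still between calls to the robot, and variables do not carry over. Pictures are saved under pics/ and viewed, at most 10 in all, crops included, and the job is handed in when it is done.

```bash
mkdir -p pics; python3 - <<'E'
from cell import robot, eyes
import cv2, numpy as np
print(robot.observe())
for n in ("scene","side"):
    im,d=eyes.read_camera(n); cv2.imwrite(f"pics/{n}0.png",im); np.savez(f"{n}0.npz",im=im,d=d,**eyes.calibration(n)); print(eyes.calibration(n))
E
python3 -m handwheel --help | head -30
```

```text
{'time': 0.0, 'qpos': array([-1.45992229e-01,  3.42689569e-01,  1.52500256e+00, -2.27663159e-05,
        1.27541991e+00, -1.45974406e-01]), 'qvel': array([ 1.02597965e-03, -9.59974387e-05,  7.63442240e-04, -1.35268128e-03,
        8.13045640e-04,  5.33760882e-04]), 'joint_efforts': array([ 7.61924657e-04, -4.31245601e+01, -2.44219762e+01,  7.17750052e-02,
        5.59406646e-02, -1.04314388e-04]), 'tool_pos': array([5.24612495e-01, 7.66224959e-05, 2.40067210e-01]), 'tool_rot': array([-3.14008626e+00, -1.99465399e-04,  1.57078500e+00]), 'contact_force': array([ 1.53554165, -0.35886598, -0.26074377]), 'torque': array([ 0.00846894,  0.00620431, -0.00417671]), 'grip_force': 0.0, 'opening': 0.0920000863057344}
{'fx': 449.1508353415783, 'fy': 449.1508353415783, 'cx': 318.1005738619456, 'cy': 205.30116037913422, 'world_to_cam': array([[ 0.59008544,  0.80732649,  0.00480789, -0.28851232],
       [ 0.68699265, -0.49898594, -0.52825574, -0.29378856],
       [-0.42407578,  0.31501901, -0.8490717 ,  1.51212735],
       [ 0.        ,  0.        ,  0.        ,  1.        ]])}
{'fx': 495.83406234754847, 'fy': 495.83406234754847, 'cx': 321.216942714952, 'cy': 183.98358341763839, 'world_to_cam': array([[-0.98176516, -0.1896205 ,  0.01346266,  0.48990086],
       [-0.13188997,  0.62843696, -0.7665977 ,  0.14291657],
       [ 0.1369022 , -0.7543945 , -0.64198655,  1.18291412],
       [ 0.        ,  0.        ,  0.        ,  1.        ]])}invalid input: not JSON, or not a number
```

View pics/scene0.png

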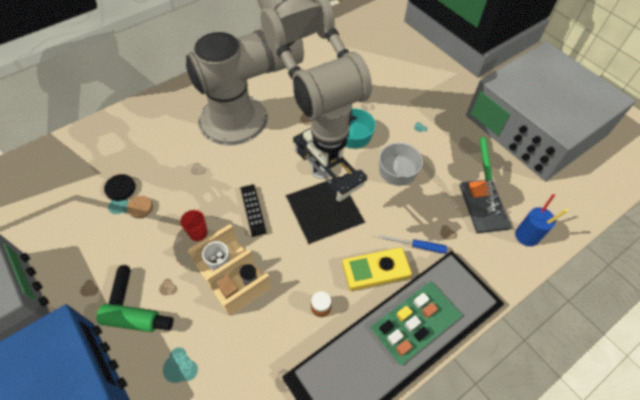

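View pics/side0.png

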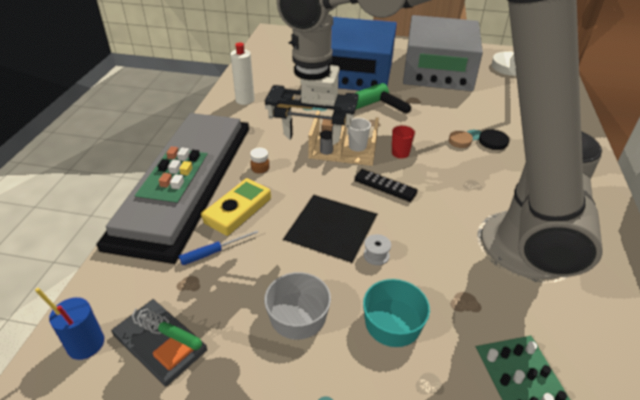

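Scene view: silver cup in the caddy at (215,255), red look-alike at (193,225). Steel dish at (400,163), turquoise look-alike at (357,127). Mat at (325,210), remote (253,210), meter (377,268), driver (415,243), jar (320,303), spool hidden by the hand. In the side view the spool is at (377,250), the cup at (360,133) and the dish at (297,305). The silver/grey ones fit the descriptions; I'll confirm them in an enlarged crop and measure.

```bash
cat > h.py <<'E'
import numpy as np, cv2
def ray(c,uv,z):
    W=c["world_to_cam"]; R=W[:3,:3]; o=-R.T@W[:3,3]
    d=R.T@np.array([(uv[0]-c["cx"])/c["fx"],(uv[1]-c["cy"])/c["fy"],1.])
    return o+d*(z-o[2])/d[2]
def cloud(c,d):
    v,u=np.indices(d.shape); P=np.stack([(u-c["cx"])/c["fx"]*d,(v-c["cy"])/c["fy"]*d,d],-1)
    W=c["world_to_cam"]; return (P-W[:3,3])@W[:3,:3]
def circ(p):
    A=np.c_[2*p,np.ones(len(p))]; s=np.linalg.lstsq(A,(p**2).sum(1),rcond=None)[0]
    return s[:2],np.sqrt(s[2]+s[:2]@s[:2])
E
python3 - <<'E'
from h import *
S=dict(np.load("scene0.npz")); D=dict(np.load("side0.npz"))
a=cv2.resize(S["im"][195:315,160:290],None,fx=3,fy=3,interpolation=cv2.INTER_CUBIC)
b=cv2.resize(D["im"][230:360,220:440],None,fx=2,fy=2,interpolation=cv2.INTER_CUBIC)
c=np.zeros((max(a.shape[0],b.shape[0]),a.shape[1]+b.shape[1],3),np.uint8); c[:a.shape[0],:a.shape[1]]=a; c[:b.shape[0],a.shape[1]:]=b
cv2.imwrite("pics/crop1.png",c)
print("rough cup",ray(S,(215,255),.086),ray(D,(360,125),.086))
print("rough dish",ray(S,(401,160),.058),ray(D,(297,292),.058))
for n,C in(("scene",S),("side",D)):
    P=cloud(C,C["d"]); ok=C["d"]>0
    print(n,"bench z",np.median(P[...,2][ok&(abs(P[...,2])<.02)]))
    for nm,g,z in(("cup",ray(S,(215,255),.086),.086),("dish",ray(S,(401,160),.058),.058)):
        r=.05 if nm=="cup" else .085
        m=ok&(np.hypot(P[...,0]-g[0],P[...,1]-g[1])<r)&(abs(P[...,2]-z)<.008)
        if nm=="cup":
            hsv=cv2.cvtColor(C["im"],cv2.COLOR_BGR2HSV); m&=hsv[...,1]<60
        p=P[m][:,:2]; cc,rr=circ(p); print(nm,m.sum(),cc,rr,p.min(0),p.max(0))
    hsv=cv2.cvtColor(C["im"],cv2.COLOR_BGR2HSV); 
    m=((C["im"].max(2)<45)&ok&(abs(P[...,2])<.012)&(np.hypot(P[...,0]-.55,P[...,1])<.2)).astype(np.uint8)
    k=max(cv2.findContours(m,0,2)[0],key=cv2.contourArea); r=cv2.minAreaRect(np.array([ray(C,q[0],.003)[:2] for q in k],np.float32)); print("mat",r)
    # caddy tops z=.082
    g=ray(S,(230,265),.06)
    m=ok&(np.hypot(P[...,0]-g[0],P[...,1]-g[1])<.14)&(abs(P[...,2]-.082)<.006)&(hsv[...,1]>60)&(hsv[...,0]<30)&(hsv[...,0]>8)
    print("caddy",m.sum(),cv2.minAreaRect(P[m][:,:2].astype(np.float32)))
    m=ok&(hsv[...,0]>20)&(hsv[...,0]<32)&(hsv[...,1]>150)&(P[...,2]<.05)&(P[...,2]>.02); print("meter",P[m].mean(0),m.sum())
print("spool",ray(D,(377,242),.04),"remote ends",ray(S,(246,188),.02),ray(S,(262,234),.02),"jar",ray(D,(260,155),.055),"driver",ray(D,(184,258),.01),ray(D,(255,234),.01),"red",ray(S,(193,215),.08))
E
```

```text
rough cup [ 0.45773541 -0.30442838  0.086     ] [ 0.44492311 -0.296464    0.086     ]
rough dish [0.49481706 0.30369321 0.058     ] [0.49297821 0.291192   0.058     ]
scene bench z -6.821084537977546e-05
cup 166 [ 0.45266381 -0.30066949] 0.030950198177122204 [ 0.41941773 -0.33322059] [ 0.48519867 -0.26827129]
dish 269 [0.49300545 0.30417324] 0.06312802666082906 [0.42613119 0.2393586 ] [0.55759511 0.36990818]
mat ((0.46928027272224426, 0.036764658987522125), (0.16729611158370972, 0.16666199266910553), 77.42691802978516)
caddy 665 ((0.4915132522583008, -0.2886315584182739), (0.18914444744586945, 0.1297089159488678), 1.0313880443572998)
meter [0.72070457 0.03254929 0.03484384] 1374
side bench z 0.0016842770145163435
cup 141 [ 0.44820298 -0.30111903] 0.030842577103427516 [ 0.41633679 -0.34040332] [ 0.47440774 -0.26367671]
dish 655 [0.48861511 0.30476568] 0.06312406404931155 [0.42365162 0.23798936] [0.55441873 0.37022777]
mat ((0.4670652151107788, 0.03811287134885788), (0.16962797939777374, 0.17101198434829712), 77.3354263305664)
caddy 228 ((0.46769434213638306, -0.2903650104999542), (0.2275797575712204, 0.13416022062301636), 0.1161220446228981)
meter [0.70758132 0.05802735 0.03477096] 1278
spool [0.35028278 0.10459306 0.04      ] remote ends [ 0.2836202  -0.11615269  0.02      ] [ 0.44299226 -0.16094941  0.02      ] jar [ 0.69626734 -0.13960588  0.055     ] driver [0.77396851 0.21357278 0.01      ] [0.63894785 0.10861175 0.01      ] red [ 0.31442694 -0.29329736  0.08      ]
```

View pics/crop1.png

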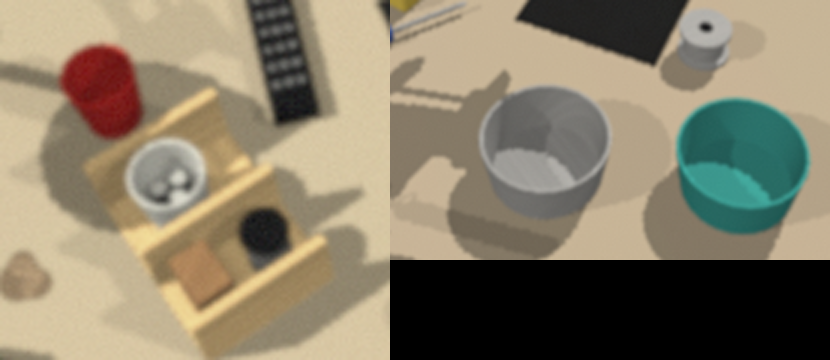

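The crop confirms them: the plain grey cup with capacitors is in the caddy's open left slot (red cup outside it), and the grey steel dish is left of the turquoise one. The move rows have no tilt axis, so before grasping I'll test in free space what happens to the orientation at the reach limit.

```bash
python3 -m handwheel '[50,0,10,0,1, 50,0,0,0,1, 50,0,0,0,1, 50,0,0,0,1, 50,0,0,0,1, 50,0,0,0,1, 50,0,0,0,1, 50,0,0,0,1]'; python3 -c "
from cell import robot; s=robot.observe(); print(s['qpos'],s['tool_pos'],s['tool_rot'])"
```

```text
time: 0.9
tool_pos: [0.8402, -0.0009, 0.236]
tool_rot: [3.111, -0.0, 1.571]
contact_force: [34.3, -2.7, 25.3]
opening: 0.0917
grip_force: 0.0
[-0.09324833  1.1370759   0.03549947  0.00347042  1.93817158 -0.09176854] [ 0.84020736 -0.00085327  0.23603507] [ 3.11058151e+00 -3.58972651e-04  1.57061853e+00]
```

```bash
python3 -m handwheel '[20,0,0,0,1, 20,0,0,0,1, 20,0,0,0,1, 20,0,0,0,1]'; python3 -c "
from cell import robot; s=robot.observe(); print(s['qpos'],s['tool_pos'],s['tool_rot'])"
```

```text
time: 1.3
tool_pos: [0.8642, -0.0008, 0.22]
tool_rot: [3.052, 0.001, 1.571]
contact_force: [-0.1, -0.4, -0.5]
opening: 0.0917
grip_force: 0.0
[-0.09219768  1.15734111  0.03610507  0.00799983  1.85921637 -0.08957335] [ 8.64169375e-01 -8.33027591e-04  2.20046544e-01] [3.05234363e+00 5.38296895e-04 1.57076467e+00]
```

```bash
python3 -m handwheel '[50,0,0,0,1, 50,0,0,0,1, 50,0,0,0,1, 50,0,0,0,1]'; python3 -c "
from cell import robot; s=robot.observe(); print(s['qpos'],s['tool_rot'])";  python3 -m handwheel '[-50,0,0,0,1, -50,0,0,0,1,0,0,0,0,1]'; python3 -c "
from cell import robot; s=robot.observe(); print(s['qpos'],s['tool_rot'])"
```

```text
time: 1.7
tool_pos: [0.9189, -0.0007, 0.1738]
tool_rot: [2.926, 0.001, 1.571]
contact_force: [-0.7, -0.2, -0.9]
opening: 0.0918
grip_force: 0.0
[-0.09022848  1.21913089  0.03610185  0.01875865  1.67199632 -0.08632866] [2.92644901e+00 5.78047251e-04 1.57073732e+00]
time: 2.0
tool_pos: [0.8742, -0.0013, 0.1714]
tool_rot: [2.943, -0.001, 1.571]
contact_force: [0.1, 0.6, 0.4]
opening: 0.0919
grip_force: 0.0
[-0.0959082   1.01066486  0.49665573  0.02012269  1.43687615 -0.09676483] [ 2.94318102e+00 -1.04190043e-03  1.57104455e+00]
```

The tilt from pushing against a limit stays after retreating, so orientation can be ratcheted. Next test: whether spinning against the q6 limit produces a sideways lean in place. I'll come back over the mat and spin.

```bash
cat > st.py <<'E'
from cell import robot
import numpy as np
s=robot.observe()
np.set_printoptions(precision=4,suppress=True)
line=np.r_[s['time'],s['qpos'],s['tool_pos'],s['tool_rot']]
open('log.txt','a').write(' '.join(f'{v:.6f}' for v in line)+'\n')
print(line, 'grip',s['grip_force'],s['opening'],'F',s['contact_force'])
E
echo "0 -.145992 .342690 1.525003 -.000023 1.275420 -.145974 .524612 .000077 .240067 -3.140086 -.0002 1.570785
1.3 -0.09219768  1.15734111  0.03610507  0.00799983  1.85921637 -0.08957335 8.64169375e-01 -8.33027591e-04  2.20046544e-01 3.05234363e+00 5.38296895e-04 1.57076467e+00
2.0 -0.0959082   1.01066486  0.49665573  0.02012269  1.43687615 -0.09676483 0.8742 -0.0013 0.1714 2.94318102e+00 -1.04190043e-03  1.57104455e+00" > log.txt
python3 -m handwheel '[-30,0,20,0.15,1,-45,0,20,0.15,1,-45,0,20,0.15,1,-45,0,20,0.15,1,-45,0,20,0.15,1,-45,0,0,0.15,1,-45,0,0,0.15,1,-10,0,0,0.15,1]' >/dev/null; python3 st.py
python3 -m handwheel '[0,0,0,0.15,1,0,0,0,0.15,1,0,0,0,0.15,1,0,0,0,0.15,1,0,0,0,0.15,1,0,0,0,0.15,1,0,0,0,0.15,1,0,0,0,0.15,1]'>/dev/null; python3 st.py
python3 -m handwheel '[0,0,0,0.15,1,0,0,0,0.15,1,0,0,0,0.15,1,0,0,0,0.15,1,0,0,0,0.15,1,0,0,0,0.15,1]'>/dev/null; python3 st.py
python3 -m handwheel '[0,0,0,0.15,1,0,0,0,0.15,1,0,0,0,0.15,1,0,0,0,0.15,1]'>/dev/null; python3 st.py
```

```text
[ 2.8    -0.2512  0.3604  1.4105  0.2134  1.3458 -1.5032  0.5675 -0.0019
  0.2782  2.9316  0.0059  2.777 ] grip 0.0 0.0919682161541166 F [ 0.7665 -0.1613  0.2491]
[ 3.6    -0.1957  0.4988  1.1937  0.1072  1.6208 -2.606   0.572  -0.0024
  0.2773  2.9393  0.0043 -2.3064] grip 0.0 0.09159645235802731 F [-0.1703  0.6151  0.5106]
[ 4.2     0.0523  0.5368  1.1492 -0.0805  1.6477 -3.1044  0.5692  0.0819
  0.2705  2.9521 -0.0871 -1.5459] grip 0.0 0.09210645792343992 F [0.1785 0.5674 0.065 ]
[ 4.6     0.3804  0.4954  1.3345 -0.2526  1.4508 -3.1044  0.5159  0.2073
  0.2342  3.0037 -0.2493 -1.1624] grip 0.0 0.09161578354494758 F [ 0.9559 -0.1617  0.6792]
```

```bash
cat > fk.py <<'E'
import numpy as np
from scipy.spatial.transform import Rotation as Ro
from scipy.optimize import least_squares
L=np.array([0,.0764,.3,.4,.45,0.,.2])   # x0,lat,h,L1,L2,elbow offset,L3
def fk(q,P=None):
    x0,lat,h,l1,l2,e,l3=L if P is None else P
    f=q[1]+q[2]; A=Ro.from_euler('z',q[0])
    p=np.array([x0+l1*np.sin(q[1])+l2*np.sin(f)+e*np.cos(f),lat,h+l1*np.cos(q[1])+l2*np.cos(f)-e*np.sin(f)])
    w=A.apply(p); R=A*Ro.from_euler('y',f)*Ro.from_euler('z',q[3])*Ro.from_euler('y',q[4])*Ro.from_euler('z',q[5])
    return w+l3*R.apply([0,0,1]),R*Ro.from_euler('z',np.pi/2),w
D=np.loadtxt('log.txt',ndmin=2)
r=least_squares(lambda P:np.r_[np.concatenate([fk(d[1:7],P)[0]-d[7:10] for d in D]),1e-4*(P-L)],L); 
L=r.x
if __name__=="__main__":
    np.set_printoptions(precision=4,suppress=True); print(L)
    for d in D: print((fk(d[1:7])[0]-d[7:10])*1000,(fk(d[1:7])[1].inv()*Ro.from_euler('xyz',d[10:])).magnitude())
E
python3 fk.py
```

```text
[-0.0001  0.0764  0.2228  0.5063  0.3797  0.0464  0.3041]
[-0.001  -0.0064 -0.0053] 9.562155340869893e-07
[ 0.007  -0.0067  0.0015] 9.052936026863858e-09
[-0.0112  0.0388 -0.0076] 1.8881344524841288e-09
[-0.003  -0.0004  0.0043] 8.959097213742985e-07
[-0.0011 -0.0033  0.007 ] 1.0749053438053188e-06
[ 0.003  -0.0078  0.0059] 1.3724240118322138e-06
[ 0.012  -0.0085 -0.0058] 9.409644046918972e-07
```

```bash
cat > sim.py <<'E'
from fk import *
lo=np.array([-2.53,-.77,.04,-1,.28,-3.11])+.005; hi=np.array([2.53,2.02,2.7,4.14,2.66,3.11])-.005
W=0.2
def step(q,row,w=None):
    w=W if w is None else w
    p,R,_=fk(q); d=np.array(row[:3],float)/1000; n=np.linalg.norm(d); d=d*min(1,.05/max(n,1e-9)); s=np.clip(row[3],-.15,.15)
    pt=p+d; Rt=Ro.from_euler('z',s)*R
    def e(x):
        a,B,_=fk(x); return np.r_[a-pt,w*(Rt*B.inv()).as_rotvec(),1e-4*(x-q)]
    return least_squares(e,np.clip(q,lo+1e-6,hi-1e-6),bounds=(lo,hi)).x
def run(q,rows,w=None):
    for r in rows: q=step(q,r,w)
    return q
def desc(q):
    p,R,w=fk(q); t=R.as_matrix(); return np.r_[p,np.degrees(np.arccos(-t[2,2])),t[:,2],t[:,1]]
if __name__=="__main__":
    np.set_printoptions(precision=3,suppress=True)
    q0=D[4,1:7]
    for w in(.05,.1,.2,.3,.5,1):
        q=run(q0,[[0,0,0,.15]]*11,w); print(w,q,fk(q)[0])
    print('meas',D[-1,1:10])
    for w in(.05,.1,.2,.3,.5,1):
        q=run(D[1,1:7],[[50,0,0,0]]*4,w); print(w,q,fk(q)[0])
E
python3 sim.py
```

```text
0.05 [ 0.114  0.396  1.442 -0.505  1.274 -3.105] [0.571 0.    0.276]
0.1 [ 0.125  0.399  1.443 -0.499  1.276 -3.105] [0.57  0.009 0.273]
0.2 [ 0.169  0.41   1.446 -0.473  1.286 -3.105] [0.563 0.039 0.262]
0.3 [ 0.232  0.427  1.445 -0.436  1.303 -3.105] [0.552 0.082 0.249]
0.5 [ 0.381  0.463  1.423 -0.344  1.352 -3.105] [0.518 0.182 0.227]
1 [ 0.671  0.528  1.286 -0.159  1.504 -3.105] [0.421 0.37  0.228]
meas [ 0.38   0.495  1.334 -0.253  1.451 -3.104  0.516  0.207  0.234]
0.05 [-0.09   1.242  0.045  0.063  1.143 -0.095] [ 1.059 -0.001  0.218]
0.1 [-0.09   1.235  0.045  0.058  1.201 -0.092] [ 1.046 -0.001  0.214]
0.2 [-0.09   1.222  0.045  0.046  1.349 -0.088] [ 1.008 -0.001  0.202]
0.3 [-0.09   1.215  0.045  0.035  1.476 -0.086] [ 0.974 -0.001  0.191]
0.5 [-0.09   1.214  0.045  0.022  1.626 -0.086] [ 0.931 -0.001  0.178]
1 [-0.09   1.218  0.045  0.012  1.738 -0.087] [ 0.897 -0.001  0.168]
```

```bash
nproc; cat > fast.py <<'E'
import numpy as np
from fk import L
from scipy.spatial.transform import Rotation as Ro
x0,lat,h,l1,l2,e,l3=L
lo=np.array([-2.53,-.77,.04,-1,.28,-3.11])+.005; hi=np.array([2.53,2.02,2.7,4.14,2.66,3.11])-.005
def rz(a): c,s=np.cos(a),np.sin(a); return np.array([[c,-s,0],[s,c,0],[0,0,1.]])
def ry(a): c,s=np.cos(a),np.sin(a); return np.array([[c,0,s],[0,1,0],[-s,0,c]])
def fkj(q):
    A=rz(q[0]); f=q[1]+q[2]; s1,c1,sf,cf=np.sin(q[1]),np.cos(q[1]),np.sin(f),np.cos(f)
    sh=A@[x0,lat,h]; el=A@[x0+l1*s1,lat,h+l1*c1]; w=A@[x0+l1*s1+l2*sf+e*cf,lat,h+l1*c1+l2*cf-e*sf]
    F=A@ry(f); G=F@rz(q[3]); H=G@ry(q[4]); R=H@rz(q[5]+np.pi/2); p=w+l3*R[:,2]
    Y=A[:,1]; ax=np.array([[0,0,1.],Y,Y,F[:,2],G[:,1],H[:,2]]); o=np.array([np.zeros(3),sh,el,w,w,w])
    return p,R,w,np.vstack([np.cross(ax,p-o).T,ax.T])
W=.55
def solve(q,pt,Rt,it=8,w=None):
    w=W if w is None else w; q0=q; x=np.clip(q,lo,hi); S=np.r_[1,1,1,w,w,w]
    for _ in range(it):
        p,R,_,J=fkj(x); E=Rt@R.T; v=np.array([E[2,1]-E[1,2],E[0,2]-E[2,0],E[1,0]-E[0,1]])/2
        n=np.linalg.norm(v); an=np.arctan2(n,(np.trace(E)-1)/2); v=v*(an/n if n>1e-9 else 1)
        r=S*np.r_[pt-p,v]; Jw=S[:,None]*J; free=np.ones(6,bool)
        for _ in range(6):
            dx=np.zeros(6); Jf=Jw[:,free]; fx=np.where(free,0,0)
            dx[free]=np.linalg.solve(Jf.T@Jf+1e-6*np.eye(free.sum()),Jf.T@r)
            bad=free&(((x+dx>hi)&(x>=hi-1e-9))|((x+dx<lo)&(x<=lo+1e-9)))
            if not bad.any(): break
            free&=~bad
        dx*=min(1,.3/max(1e-9,abs(dx).max())); x=np.clip(x+dx,lo,hi)
    return x
def step(q,row):
    p,R,_,_=fkj(q); d=np.array(row[:3],float)/1000; n=np.linalg.norm(d)
    if n>.05: d*=.05/n
    return solve(q,p+d,rz(np.clip(row[3],-.15,.15))@R)
def run(q,rows):
    for r in rows: q=step(q,r)
    return q
def lean(q): return np.degrees(np.arccos(np.clip(-fkj(q)[1][2,2],-1,1)))
E
cat > pour.py <<'E'
from fast import *
import itertools,sys
from multiprocessing import Pool
np.set_printoptions(precision=2,suppress=True)
dish=np.array([.491,.304])
GH=.050   # grasp height on the cup
def start(Ld,al,half,L_=None):
    # t = lean toward azimuth al (relative to radial), closing horizontal; cup upright above dish
    a=al+np.arctan2(dish[1],dish[0]); Lr=np.radians(Ld)
    t=np.array([np.sin(Lr)*np.cos(a),np.sin(Lr)*np.sin(a),-np.cos(Lr)]); y=np.array([-np.sin(a),np.cos(a),0])*half; x=np.cross(y,t)
    R=np.c_[x,y,t]; p=np.r_[dish,.2]-0
    best=None
    for q4 in(0,-.5,.7,1.5):
      for q6 in(-2.5,-1,0,1,2.5):
        q=solve(np.array([.5,.4,1.5,q4,1.2,q6]),p,R,60)
        P,RR,_,_=fkj(q); er=np.linalg.norm(P-p)+np.linalg.norm(RR-R)
        if er<1e-3 and (best is None or abs(q[3])<abs(best[3])): best=q
    return best,R.T@[0,0,1.]
def rim(q,c):
    p,R,w,_=fkj(q); cz=R@c; g=p-.005*R[:,2]; return g+(.078-GH)*cz,cz
def cost(q,c):
    r,cz=rim(q,c); p,R,w,_=fkj(q)
    return np.degrees(-np.arccos(np.clip(cz[2],-1,1)))+ (np.maximum(0,np.linalg.norm(r[:2]-dish)-.04))*400 + max(0,r[2]-.16)*500+max(0,.11-r[2])*800+max(0,lean(q)-70)*2
def greedy(a):
    q,c=start(*a)
    if q is None: return a,None
    q0=q; T=[[0,0,0]]+[list(s*40*np.eye(3)[i]) for i in range(3) for s in(1,-1)]
    C=[t+[s] for t in T for s in(-.15,0,.15)]
    rows=[]; hist=[]
    for k in range(70):
        r,_=rim(q,c); hm=np.r_[dish,.14]-r; Ck=C+[list(hm*1000)+[s] for s in(-.15,0,.15)]
        # 2-row macro candidates
        b=min(((cost(run(q,[u]*3),c),u) for u in Ck),key=lambda z:z[0]); q=step(q,b[1]); rows.append(b[1])
        hist.append((cost(q,c),k))
    r,cz=rim(q,c); return a,(q0,q,np.degrees(np.arccos(cz[2])),r,lean(q),min(hist)),rows
if __name__=="__main__":
    J=[(l,np.radians(d),hf) for l in(45,) for d in range(0,360,45) for hf in(1,-1)]
    for o in Pool().imap(greedy,J):
        print(o[0][0],round(np.degrees(o[0][1])),o[0][2],*(o[1] or ['none']) if o[1] else ['none'])
E
time OMP_NUM_THREADS=1 timeout 500 python3 pour.py
```

```text
4
45 0 1 none
45 0 -1 none
45 45 1 [0.04 0.37 1.9  1.02 0.93 2.75] [0.07 0.4  2.01 1.21 0.75 2.65] 8.537736462515939e-07 [0.49 0.3  0.19] 45.00000000000001 (np.float64(15.76776609919284), 0)
45 45 -1 [ 0.04  0.37  1.9   1.02  0.93 -0.4 ] [ 0.03  0.48  1.85  0.99  0.99 -0.54] 8.537736462515939e-07 [0.49 0.3  0.19] 45.0 (np.float64(15.767766099192785), 3)
45 90 1 [0.07 0.63 1.43 0.68 1.53 2.47] [0.24 0.89 1.01 0.37 1.94 2.08] nan [0.49 0.3  0.19] 45.00000000000003 (np.float64(15.767766952966195), 8)
45 90 -1 [ 0.07  0.63  1.43  0.68  1.53 -0.67] [ 0.05  0.63  1.56  0.75  1.36 -0.67] 0.0 [0.49 0.3  0.19] 45.00000000000001 (np.float64(15.767766952966431), 0)
45 135 1 [0.25 0.86 0.95 0.37 2.02 2.09] [0.17 0.82 1.16 0.49 1.79 2.22] 8.537736462515939e-07 [0.49 0.3  0.19] 45.000000000000014 (np.float64(15.767766099192688), 3)
45 135 -1 [ 0.25  0.86  0.95  0.37  2.02 -1.05] [ 0.25  0.9   0.99  0.36  1.95 -1.08] 8.537736462515939e-07 [0.49 0.3  0.19] 44.999999999999964 (np.float64(15.76776609919266), 1)
45 180 1 [ 0.46  0.97  0.72 -0.09  2.23  1.45] [ 0.46  1.    0.77 -0.08  2.15  1.46] 0.0 [0
[... 464 characters left out ...]
  0.9   0.99 -0.49  1.87 -2.25] 8.537736462515939e-07 [0.49 0.31 0.19] 45.00000000000001 (np.float64(15.767766099192757), 1)
45 270 1 [ 0.79  0.63  1.43 -0.78  1.38  0.5 ] [ 0.38  0.4   1.98  0.22  0.29 -2.11] 19.143846963858838 [0.49 0.31 0.14] 27.180511060445575 (np.float64(-19.143846963858838), 68)
45 270 -1 [ 0.79  0.63  1.43 -0.78  1.38 -2.64] [ 0.7   0.53  1.85 -0.99  0.69 -2.94] 8.67106959303353 [0.49 0.3  0.14] 36.988713221391386 (np.float64(-8.67106959303353), 36)
45 315 1 none
45 315 -1 nonepour.py:35: RuntimeWarning: invalid value encountered in arccos
  r,cz=rim(q,c); return a,(q0,q,np.degrees(np.arccos(cz[2])),r,lean(q),min(hist)),rows

real	0m13.207s
user	0m50.242s
sys	0m0.083s
```

```bash
cat > pour2.py <<'E'
from pour import *
def greedy2(a):
    s6,side,tip=a   # q6 sign, mouth side, initial tip; hand vertical
    q=solve(np.array([.45,.4,1.5,0,1.2,s6*3.0]),np.r_[dish,.2],fkj(np.array([.45,.4,1.5,0,np.pi-1.9,s6*3.0]))[1],60)
    p,R,_,_=fkj(q); y=R[:,1]; hz=np.cross(y,[0,0,1])*side; hz/=np.linalg.norm(hz)
    c=R.T@(np.cos(tip)*np.array([0,0,1])+np.sin(tip)*hz)
    T=[[0,0,0]]+[list(s*40*np.eye(3)[i]) for i in range(3) for s in(1,-1)]
    C=[t+[s] for t in T for s in(-.15,0,.15)]; rows=[];tr=[]; q0=q
    for k in range(50):
        r,_=rim(q,c); hm=np.r_[dish,.14]-r; Ck=C+[list(hm*1000)+[s] for s in(-.15,0,.15)]
        b=min(((cost(run(q,[u]*4),c),u) for u in Ck),key=lambda z:z[0]); q=step(q,b[1]); rows.append(b[1])
        r,cz=rim(q,c); tr.append(np.r_[k,b[1],np.degrees(np.arccos(cz[2])),r,np.linalg.norm(r[:2]-dish),lean(q),q])
    return a,q0,tr
if __name__=="__main__":
    J=[(s,m,np.radians(62)) for s in(1,-1) for m in(1,-1)]
    for a,q0,tr in Pool().imap(greedy2,J):
        print(a,q0)
        for t in tr[::6]+tr[-1:]: print('   ',t)
E
OMP_NUM_THREADS=1 timeout 500 python3 pour2.py
```

```text
(1, 1, np.float64(1.0821041362364843)) [0.42 0.47 1.44 0.   1.23 2.97]
    [ 0.    0.    0.    0.    0.15 62.    0.47  0.32  0.22  0.02  0.    0.42
  0.47  1.44  0.    1.23  2.82]
    [ 6.    0.    0.    0.    0.   62.    0.47  0.32  0.22  0.02  0.    0.42
  0.47  1.44  0.    1.23  2.52]
    [12.    0.    0.    0.    0.   62.    0.47  0.32  0.22  0.02  0.    0.42
  0.47  1.44  0.    1.23  2.52]
    [18.    0.    0.    0.    0.   62.    0.47  0.32  0.22  0.02  0.    0.42
  0.47  1.44  0.    1.23  2.52]
    [24.    0.    0.    0.    0.   62.    0.47  0.32  0.22  0.02  0.    0.42
  0.47  1.44  0.    1.23  2.52]
    [30.    0.    0.    0.    0.   62.    0.47  0.32  0.22  0.02  0.    0.42
  0.47  1.44  0.    1.23  2.52]
    [36.    0.    0.    0.    0.   62.    0.47  0.32  0.22  0.02  0.    0.42
  0.47  1.44  0.    1.23  2.52]
    [42.    0.    0.    0.    0.   62.    0.47  0.32  0.22  0.02  0.    0.42
  0.47  1.44  0.    1.23  2.52]
    [48.    0.    0.    0.    0.   62.    0.47  0.32  0.22  0.02  0.    0.42
  0.47  1.44  0.    1.23  2.52]
    [49.    0.    0.    0.    0.   62.    0.47  
[... 2876 characters left out ...]
02  0.    0.42
  0.47  1.44  0.    1.23 -3.03]
    [24.    0.    0.    0.    0.   62.    0.5   0.28  0.22  0.02  0.    0.42
  0.47  1.44  0.    1.23 -3.03]
    [30.    0.    0.    0.    0.   62.    0.5   0.28  0.22  0.02  0.    0.42
  0.47  1.44  0.    1.23 -3.03]
    [36.    0.    0.    0.    0.   62.    0.5   0.28  0.22  0.02  0.    0.42
  0.47  1.44  0.    1.23 -3.03]
    [42.    0.    0.    0.    0.   62.    0.5   0.28  0.22  0.02  0.    0.42
  0.47  1.44  0.    1.23 -3.03]
    [48.    0.    0.    0.    0.   62.    0.5   0.28  0.22  0.02  0.    0.42
  0.47  1.44  0.    1.23 -3.03]
    [49.    0.    0.    0.    0.   62.    0.5   0.28  0.22  0.02  0.    0.42
  0.47  1.44  0.    1.23 -3.03]
```

```bash
cat > pour3.py <<'E'
from pour import *
def go(s6,side,tip,n=90,home=True,mode=0,zt=.14,every=1,p0=None):
    q=solve(np.array([.45,.4,1.5,0,1.2,s6*3.0]),np.r_[dish,.2],fkj(np.array([.45,.4,1.5,0,np.pi-1.9,s6*3.0]))[1],60)
    p,R,_,_=fkj(q); y=R[:,1]; hz=np.cross(y,[0,0,1])*side; hz/=np.linalg.norm(hz)
    c=R.T@(np.cos(tip)*np.array([0,0,1])+np.sin(tip)*hz)
    for k in range(n):
        r,_=rim(q,c); hm=(np.r_[dish,zt]-r)*1000
        if mode==0: row=list(hm)+[-s6*.15]
        elif mode==1: row=[0,0,0,-s6*.15] if k%8<3 else list(hm)+[0]
        elif mode==2: row=[0,0,0,-s6*.15] if k%2<1 else list(hm)+[0]
        q=step(q,row); r,cz=rim(q,c)
        if k%9==0 or k==n-1: print('  ',np.r_[k,np.degrees(np.arccos(cz[2])),r,lean(q),q])
if __name__=="__main__":
  for s,m in((1,-1),(-1,1)):
    for mode in(0,1,2): print(s,m,mode); go(s,m,np.radians(62),mode=mode)
E
python3 pour3.py
```

```text
1 -1 0
   [ 0.   62.84  0.5   0.29  0.17  0.84  0.43  0.51  1.51  0.02  1.12  3.1 ]
   [ 9.   95.6   0.48  0.3   0.12 34.15  0.3   0.42  2.    0.99  0.34  3.1 ]
   [ 18.   109.07   0.49   0.3    0.13  48.72   0.55   0.45   2.11   4.13
   0.38   1.19]
   [ 27.   112.22   0.51   0.23   0.1   66.     0.62   0.69   2.19   4.13
   1.     2.12]
   [ 36.   101.22   0.54   0.12   0.09  72.94   0.47   0.82   2.22   4.13
   1.22   2.65]
   [45.   86.61  0.53 -0.01  0.08 73.05  0.25  0.88  2.28  4.13  1.29  3.07]
   [54.   75.93  0.5  -0.17  0.11 67.   -0.09  0.73  2.29  4.13  1.1   3.1 ]
   [63.   68.    0.36 -0.31  0.14 58.57 -0.5   0.52  2.41  4.13  0.89  3.1 ]
   [72.   56.83  0.09 -0.31  0.16 46.55 -1.15  0.12  2.68  4.13  0.58  3.1 ]
   [81.   48.42 -0.15 -0.26  0.14 34.96 -2.16  0.04  2.7   4.13  0.29  3.1 ]
   [89.   52.76 -0.22 -0.18  0.1  28.49 -2.52  0.16  2.7   4.13  0.29  3.1 ]
1 -1 1
   [ 0.   62.31  0.5   0.28  0.22  0.31  0.41  0.47  1.44  0.01  1.23  3.1 ]
   [ 9.   77.37  0.49  0.26  0.12 15.57  0.26  0.5   1.73  0.34  0.85  3.1 ]
   [18.   90.28  0.47  0.27  0.1  28.78  0.25 
[... 3531 characters left out ...]
 -3.1 ]
   [18.   96.21  0.48  0.3   0.12 35.11  0.53  0.44  1.97 -0.99  0.31 -3.1 ]
   [27.   97.63  0.46  0.35  0.14 37.04  0.62  0.41  1.97 -0.99  0.29 -3.1 ]
   [36.   97.57  0.39  0.42  0.14 36.98  0.78  0.4   1.98 -0.99  0.29 -3.1 ]
   [45.   97.36  0.36  0.43  0.14 36.72  0.83  0.38  2.   -0.99  0.29 -3.1 ]
   [54.   97.05  0.27  0.47  0.14 36.36  1.01  0.36  2.03 -0.99  0.29 -3.1 ]
   [63.   96.59  0.23  0.47  0.15 35.82  1.08  0.33  2.07 -0.99  0.29 -3.1 ]
   [72.   96.11  0.12  0.48  0.15 35.26  1.28  0.28  2.13 -0.99  0.29 -3.1 ]
   [81.   95.47  0.06  0.45  0.15 34.53  1.39  0.22  2.21 -0.99  0.29 -3.1 ]
   [89.   94.95 -0.02  0.41  0.15 33.92  1.57  0.14  2.3  -0.99  0.29 -3.1 ]
```

```bash
cat > plan.py <<'E'
from fast import *
import sys,json
from cell import robot
np.set_printoptions(precision=3,suppress=True)
def info(q,c=None):
    p,R,w,_=fkj(q); t=R[:,2]; s=f"p {p*1000} lean {lean(q):.1f} az {np.degrees(np.arctan2(t[1],t[0])):.0f} yaz {np.degrees(np.arctan2(R[1,1],R[0,1])):.0f} yz {R[2,1]:.3f} w {w*1000} q {q}"
    if c is not None:
        cz=R@c; r=p-.005*t+.028*cz; s+=f" tip {np.degrees(np.arccos(np.clip(cz[2],-1,1))):.0f} mouthaz {np.degrees(np.arctan2(cz[1],cz[0])):.0f} rim {r*1000}"
    return s
def cur(): return np.array(robot.observe()['qpos'])
def play(q,segs,c=None,show=True):   # segs: list of (n,row4)
    for n,r in segs:
        q=run(q,[r]*n)
        if show: print(n,r,info(q,c))
    return q
E
python3 - <<'E'
from plan import *
q=cur(); print(info(q))
q=play(q,[(8,[40,-25,0,-.15]),(4,[0,0,0,-.15]),(4,[50,0,20,0])])
E
```

```text
p [515.872 207.27  234.172] lean 16.3 az -96 yaz -159 yz 0.133 w [524.718 292.086 526.076] q [ 0.38   0.495  1.334 -0.253  1.451 -3.104]
8 [40, -25, 0, -0.15] p [775.022   3.954 213.106] lean 13.4 az -160 yaz 133 yz 0.094 w [841.161  27.633 508.986] q [-0.058  1.17   0.045 -0.107  2.139 -2.442]
4 [0, 0, 0, -0.15] p [772.359   3.909 212.202] lean 13.2 az 165 yaz 99 yz 0.093 w [839.664 -13.611 508.248] q [-0.107  1.15   0.093  0.04   2.127 -1.826]
4 [50, 0, 20, 0] p [807.798   6.177 232.032] lean 5.8 az 143 yaz 99 yz 0.072 w [832.381 -12.033 534.594] q [-0.106  1.139  0.045  0.057  2.044 -1.813]
```

```bash
python3 - <<'E'
from plan import *
q=cur()
q=play(q,[(8,[40,-25,0,-.15]),(2,[0,0,0,-.15]),(1,[0,0,0,-.05]),(5,[50,0,30,0]),(1,[50,0,30,0]),(1,[50,0,30,0]),(1,[50,0,30,0])])
E
```

```text
8 [40, -25, 0, -0.15] p [775.022   3.954 213.106] lean 13.4 az -160 yaz 133 yz 0.094 w [841.161  27.633 508.986] q [-0.058  1.17   0.045 -0.107  2.139 -2.442]
2 [0, 0, 0, -0.15] p [772.359   3.909 212.202] lean 13.2 az -177 yaz 116 yz 0.093 w [841.835   7.061 508.248] q [-0.082  1.171  0.045 -0.035  2.154 -2.134]
1 [0, 0, 0, -0.05] p [772.323   3.908 212.19 ] lean 13.2 az 180 yaz 113 yz 0.093 w [841.861   3.585 508.238] q [-0.087  1.171  0.045 -0.022  2.155 -2.082]
5 [50, 0, 30, 0] p [801.041   3.233 267.85 ] lean 3.1 az 178 yaz 114 yz 0.024 w [817.695   2.656 571.498] q [-0.09   1.094  0.045 -0.003  2.057 -2.077]
1 [50, 0, 30, 0] p [807.639   3.122 277.572] lean 1.1 az 174 yaz 114 yz 0.009 w [813.304   2.5   581.624] q [-0.091  1.082  0.045  0.     2.033 -2.076]
1 [50, 0, 30, 0] p [814.533   3.017 286.927] lean 1.0 az 7 yaz 114 yz -0.005 w [809.111   2.352 590.983] q [-0.092  1.07   0.045  0.004  2.009 -2.075]
1 [50, 0, 30, 0] p [821.72    2.919 295.952] lean 3.1 az 2 yaz 114 yz -0.020 w [805.133   2.213 599.604] q [-0.092  1.06   0.045  0.008  1.983 -2.074]
```

```bash
python3 -m handwheel '[40,-25,0,-0.15,1,40,-25,0,-0.15,1,40,-25,0,-0.15,1,40,-25,0,-0.15,1,40,-25,0,-0.15,1,40,-25,0,-0.15,1,40,-25,0,-0.15,1,40,-25,0,-0.15,1]'>/dev/null; python3 st.py; python3 -m handwheel '[0,0,0,-0.15,1,0,0,0,-0.15,1]'>/dev/null; python3 -c "
from plan import *
print(info(cur()))"
```

```text
[ 5.4    -0.0317  1.1724  0.0359 -0.1248  2.172  -2.5267  0.7664  0.0209
  0.2168  3.0153 -0.2311 -2.261 ] grip 0.0 0.09175360438234399 F [-0.1431  0.5809  2.7387]
p [763.99   18.976 216.45 ] lean 14.7 az -175 yaz 121 yz 0.118 w [841.031  25.077 510.57 ] q [-0.061  1.172  0.036 -0.044  2.187 -2.213]
```

```bash
python3 -m handwheel '[0,0,0,-0.06,1,50,0,30,0,1,50,0,30,0,1,50,0,30,0,1,50,0,30,0,1,50,0,30,0,1,50,0,30,0,1]'>/dev/null; python3 -c "
from plan import *
q=cur();print(info(q))
print(robot.observe()['time'])
q=play(q,[(1,[50,0,30,0]),(1,[50,0,30,0])])"
```

```text
p [790.563  15.342 279.93 ] lean 4.2 az -177 yaz 119 yz 0.033 w [812.779  16.34  583.22 ] q [-0.074  1.084  0.036 -0.01   2.094 -2.159]
6.3
1 [50, 0, 30, 0] p [796.877  14.643 288.918] lean 2.1 az -176 yaz 119 yz 0.016 w [808.13   15.443 592.812] q [-0.076  1.068  0.045 -0.006  2.065 -2.159]
1 [50, 0, 30, 0] p [803.735  13.989 297.668] lean 0.1 az -112 yaz 119 yz -0.001 w [803.984  14.6   601.771] q [-0.077  1.057  0.045 -0.002  2.04  -2.159]
```

```bash
python3 -m handwheel '[50,0,30,0,1,50,0,30,-0.15,1,-40,-35,-15,-0.15,1,-40,-30,-15,-0.15,1,-40,-30,-15,-0.15,1,-40,-30,-15,-0.15,1,-40,-30,-15,-0.15,1,-40,-30,-10,-0.15,1]'>/dev/null
python3 -m handwheel '[-40,-30,-10,-0.15,1,-30,-35,0,-0.15,1,-30,-35,0,-0.15,1,-5,-10,0,-0.15,1,0,0,0,-0.15,1,0,0,0,-0.15,1,0,0,0,-0.15,1,0,0,0,-0.15,1]'>/dev/null
python3 -m handwheel '[0,0,0,-0.15,1,0,0,0,-0.15,1,0,0,0,-0.15,1,0,0,0,-0.15,1,0,0,0,-0.15,1,0,0,0,-0.15,1,0,0,0,0,1]'>/dev/null
python3 -c "
from plan import *
q=cur();print(info(q),robot.observe()['time'])"
```

```text
p [ 516.806 -243.389  223.774] lean 1.2 az -8 yaz -53 yz 0.015 w [ 510.601 -242.526  527.813] q [-0.579  0.429  1.438  0.009  1.256  0.335] 8.6
```

```bash
python3 -m handwheel '[-17,-15,-10,-0.15,1,-17,-15,-10,-0.15,1,-17,-15,-10,-0.15,1,-16,-13,-10,-0.15,1,0,0,-10,-0.04,1,0,0,0,0,1]'>/dev/null
python3 - <<'E'
from plan import *
from h import *
from cell import eyes
q=cur();print(info(q),robot.observe()['time'])
im,d=eyes.read_camera("wrist"); cv2.imwrite("pics/w1.png",im); c=eyes.calibration("wrist"); W=c["world_to_cam"]
for P in([.45,-.301,.086],[.45,-.334,.086],[.4835,-.301,.086]):
    v=W[:3,:3]@P+W[:3,3]; th=np.arctan2(np.hypot(*v[:2]),v[2]); a=np.arctan2(v[1],v[0]); print(P,c["cx"]+c["fx"]*th*np.cos(a),c["cy"]+c["fy"]*th*np.sin(a))
E
```

```text
p [ 448.223 -301.179  171.932] lean 1.0 az -37 yaz -89 yz 0.010 w [ 444.197 -298.114  475.994] q [-0.734  0.425  1.6    0.002  1.101  0.818] 9.2
[0.45, -0.301, 0.086] 315.75939664274995 213.44029462387726
[0.45, -0.334, 0.086] 357.66443533223446 214.02746648383453
[0.4835, -0.301, 0.086] 316.6292441559593 170.88586034415778
```

View pics/w1.png

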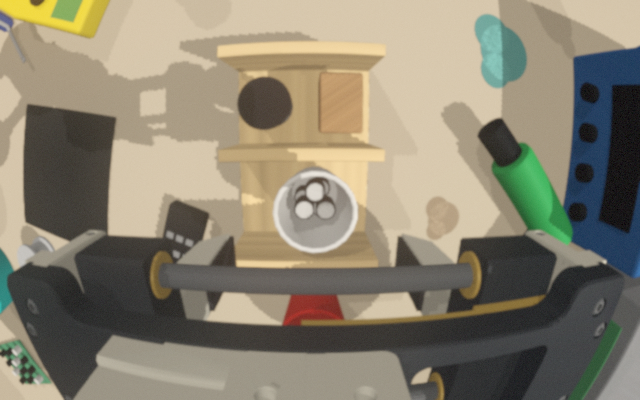

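The wrist view shows the cup rim centred at (315,211), radius about 41 px, 2 px from my prediction of (316,213), with capacitors inside. The fingers straddle it. Descending to grasp.

```bash
python3 -m handwheel '[3,0,-40,-0.02,1,0,0,-40,0,1,0,0,-30,0,1,0,0,-2,0,1,0,0,0,0,0.3,0,0,0,0,0.3,0,0,0,0,0.3,0,0,0,0,0.3]' 35
python3 -m handwheel '[0,0,0,0,0.3,0,0,0,0,0.3]'; python3 st.py
```

```text
time: 10.05
tool_pos: [0.4521, -0.3012, 0.0618]
tool_rot: [3.129, -0.015, -0.004]
contact_force: [0.8, -1.1, 4.5]
opening: 0.0654
grip_force: 35.0
time: 10.25
tool_pos: [0.4522, -0.3013, 0.0618]
tool_rot: [3.129, -0.015, -0.005]
contact_force: [0.1, -0.5, 7.3]
opening: 0.0656
grip_force: 35.0
[10.25   -0.7294  0.5724  1.708   0.0012  0.8414  0.8453  0.4522 -0.3013
  0.0618  3.1291 -0.0155 -0.0045] grip 35.00054821022786 0.0655573632918637 F [ 0.1104 -0.4867  7.2825]
```

```bash
python3 -m handwheel '[0,0,20,0,0.3,0,0,40,0,0.3,0,0,45,0,0.3,0,10,5,0,0.3,2,30,0,0,0.3,4,45,0,0,0.3,4,45,0,0,0.3,4,45,0,0,0.3]'
python3 -m handwheel '[2,45,0,0,0.3,0,45,0,0,0.3,0,40,0,0,0.3,0,25,0,0,0.3,0,8,-20,0,0.3,0,0,-35,0,0.3,0,0,-30,0,0.3,0,0,-15,0,0.3]'; python3 st.py
```

```text
time: 11.05
tool_pos: [0.4645, -0.1235, 0.1697]
tool_rot: [3.132, -0.012, -0.005]
contact_force: [0.9, -0.4, -1.9]
opening: 0.0654
grip_force: 35.0
time: 11.85
tool_pos: [0.465, 0.0382, 0.0676]
tool_rot: [3.132, -0.008, -0.004]
contact_force: [-0.5, -0.0, -2.4]
opening: 0.0652
grip_force: 35.0
[11.85   -0.0766  0.4633  1.905  -0.0132  0.7646  1.5077  0.465   0.0382
  0.0676  3.1318 -0.0081 -0.0039] grip 34.999776837648824 0.06517585226854208 F [-0.5487 -0.0495 -2.3794]
```

```bash
python3 -m handwheel '[0,0,-6,0,0.3,0,0,-3,0,0.3,0,0,0,0,0.3]'
```

```text
time: 12.15
tool_pos: [0.4674, 0.0376, 0.0615]
tool_rot: [3.131, -0.013, -0.005]
contact_force: [-0.1, 0.3, -1.9]
opening: 0.0654
grip_force: 35.0
```

```bash
python3 -m handwheel '[0,0,-4,0,0.3,0,0,-1,0,0.3,0,0,0,0,0.3]'
```

```text
time: 12.45
tool_pos: [0.4677, 0.0375, 0.0568]
tool_rot: [3.131, -0.014, -0.005]
contact_force: [-0.6, -0.1, 2.1]
opening: 0.0657
grip_force: 35.0
```

```bash
python3 -m handwheel '[0,0,0,0,1,0,0,0,0,1,0,0,0,0,1,0,0,0,0,1,0,0,30,0,1,0,0,40,0,1,0,0,40,0,1]'; python3 - <<'E'
from plan import *
q=cur(); print(info(q))
for row in([50,0,0,0],[50,0,30,0],[30,0,40,0]):
    play(q,[(7,[48,-2,15,0]),(4,row),(4,row),(4,row),(4,row),(4,row)])
E
```

```text
time: 13.15
tool_pos: [0.4667, 0.0376, 0.1672]
tool_rot: [3.132, -0.011, -0.005]
contact_force: [0.8, 0.5, -0.4]
opening: 0.092
grip_force: 0.0
p [466.744  37.637 167.173] lean 0.9 az -42 yaz -90 yz 0.010 w [463.329  40.712 471.248] q [-0.077  0.313  1.792 -0.011  1.025  1.504]
7 [48, -2, 15, 0] p [800.548  23.729 271.486] lean 0.9 az -42 yaz -90 yz 0.010 w [797.133  26.804 575.562] q [-0.062  0.969  0.307 -0.01   1.854  1.51 ]
4 [50, 0, 0, 0] p [877.64   20.184 223.911] lean 7.9 az -3 yaz -90 yz 0.006 w [835.672  22.272 525.104] q [-0.065  1.151  0.045  0.002  1.807  1.511]
4 [50, 0, 0, 0] p [938.548  16.966 179.798] lean 16.3 az -1 yaz -90 yz 0.003 w [853.198  18.093 471.684] q [-0.068  1.214  0.045  0.016  1.598  1.508]
4 [50, 0, 0, 0] p [994.206  14.31  143.618] lean 24.8 az -0 yaz -90 yz -0.000 w [866.726  14.617 419.719] q [-0.071  1.275  0.045  0.029  1.39   1.503]
4 [50, 0, 0, 0] p [1042.893   12.098  115.   ] lean 33.1 az 0 yaz -90 yz -0.002 w [876.637  11.736 369.641] q [-0.074  1.333  0.045  0.045  1.187  1.495]
4 [50, 0, 0, 0] p [1083.192   10.246   93.792] lean 41.1 az 0
[... 1217 characters left out ...]
3 yaz -90 yz 0.007 w [766.958  22.38  671.734] q [-0.071  0.968  0.045  0.002  1.998  1.505]
4 [30, 0, 40, 0] p [803.227  16.951 447.766] lean 15.5 az -1 yaz -90 yz 0.003 w [722.185  18.175 740.877] q [-0.081  0.874  0.045  0.019  1.953  1.503]
4 [30, 0, 40, 0] p [804.799  14.243 514.042] lean 23.7 az -0 yaz -90 yz 0.000 w [682.363  14.675 792.417] q [-0.091  0.801  0.045  0.037  1.883  1.501]
4 [30, 0, 40, 0] p [811.817  12.049 572.579] lean 32.3 az 0 yaz -90 yz -0.002 w [649.467  11.812 829.727] q [-0.1    0.744  0.045  0.055  1.791  1.501]
4 [30, 0, 40, 0] p [823.599  10.284 625.956] lean 41.0 az 0 yaz -90 yz -0.004 w [624.286   9.496 855.644] q [-0.107  0.703  0.045  0.073  1.681  1.5  ]
```

```bash
python3 - <<'E'
from plan import *
q=cur()
q=play(q,[(7,[48,-2,10,0]),(30,[45,0,20,0]),(4,[-40,0,0,.15]),(4,[-40,0,-20,.15]),(4,[-20,0,-20,.15]),(4,[0,0,-20,.15]),(4,[0,0,-20,.15]),(1,[0,0,0,.15])])
p,R,_,_=fkj(q); d=np.array([.587,.0376,.110])-p; print(d)
q=play(q,[(6,list(d*1000/6)+[0])]); q=play(q,[(4,[-30,0,-13,0])])
E
```

```text
7 [48, -2, 10, 0] p [802.744  23.637 237.173] lean 0.9 az -42 yaz -90 yz 0.010 w [799.329  26.712 541.248] q [-0.062  0.96   0.415 -0.01   1.754  1.511]
30 [45, 0, 20, 0] p [1099.423    7.027  395.296] lean 61.9 az 0 yaz -90 yz -0.006 w [831.052   5.483 538.326] q [-0.085  1.135  0.045  0.104  0.885  1.469]
4 [-40, 0, 0, 0.15] p [939.423   7.027 395.296] lean 61.9 az 35 yaz -55 yz -0.006 w [ 718.799 -145.781  538.326] q [-0.304  0.764  0.816  0.982  0.993  0.348]
4 [-40, 0, -20, 0.15] p [779.423   7.027 315.296] lean 61.9 az 69 yaz -21 yz -0.006 w [ 683.616 -243.665  458.326] q [-0.448  0.789  0.983  1.075  1.548 -0.209]
4 [-20, 0, -20, 0.15] p [699.423   7.027 235.296] lean 61.9 az 103 yaz 13 yz -0.006 w [ 761.901 -253.975  378.326] q [-0.417  1.024  0.71   0.905  2.04  -0.49 ]
4 [0, 0, -20, 0.15] p [674.089  12.246 152.934] lean 61.5 az 137 yaz 47 yz 0.001 w [ 869.19  -170.305  298.169] q [-0.28   1.414  0.045  0.801  2.551 -0.624]
4 [0, 0, -20, 0.15] p [626.999  16.654  74.437] lean 60.7 az 170 yaz 81 yz 0.007 w [888.479 -27.636 223.264] q [-0.117  1.499  0.045  0.095  2.655 -1.471]
1 [0, 0, 0, 0.15] p [623.726  16.671  75.026] lean 60.7 az 179 yaz 89 yz 0.008 w [888.829  11.879 223.958] q [-0.073  1.498  0.045 -0.102  2.655 -1.696]
[-0.037  0.021  0.035]
6 [np.float64(-6.1209876408386075), np.float64(3.4881295925807954), np.float64(5.828919734784548), 0] p [587.   37.6 110. ] lean 60.7 az 179 yaz 89 yz 0.008 w [852.103  32.808 258.931] q [-0.051  1.273  0.476 -0.045  2.452 -1.631]
4 [-30, 0, -13, 0] p [467.   37.6  58. ] lean 60.7 az 179 yaz 89 yz 0.008 w [732.103  32.808 206.931] q [-0.06   1.075  1.109 -0.04   2.015 -1.617]
```

```bash
python3 -m handwheel '[48,-2,10,0,1,48,-2,10,0,1,48,-2,10,0,1,48,-2,10,0,1,48,-2,10,0,1,48,-2,10,0,1,48,-2,10,0,1,45,0,20,0,1]'>/dev/null
python3 -m handwheel '[45,0,20,0,1,45,0,20,0,1,45,0,20,0,1,45,0,20,0,1,45,0,20,0,1,45,0,20,0,1,45,0,20,0,1,45,0,20,0,1]'>/dev/null
python3 -m handwheel '[45,0,20,0,1,45,0,20,0,1,45,0,20,0,1,45,0,20,0,1,45,0,20,0,1,45,0,20,0,1,45,0,20,0,1,45,0,20,0,1]'>/dev/null
python3 -m handwheel '[45,0,20,0,1,45,0,20,0,1,45,0,20,0,1,45,0,20,0,1,45,0,20,0,1,45,0,20,0,1,45,0,20,0,1,45,0,20,0,1]' >/dev/null
python3 -c "
from plan import *
q=cur();print(info(q),robot.observe()['time'])"
```

```text
p [1031.5      8.062  352.358] lean 44.4 az 0 yaz -90 yz -0.003 w [818.758   7.492 569.667] q [-0.084  1.1    0.037  0.064  1.232  1.491] 16.35
```

```bash
python3 -m handwheel '[45,0,20,0,1,45,0,20,0,1,45,0,20,0,1,45,0,20,0,1,45,0,20,0,1,45,0,20,0,1,45,0,20,0,1,45,0,20,0,1]' >/dev/null
python3 -m handwheel '[45,0,20,0,1,45,0,20,0,1]' >/dev/null
python3 -c "
from plan import *
q=cur();print(info(q),robot.observe()['time'])
play(q,[(8,[-45,0,-10,.15]),(3,[-40,0,-5,.15]),(8,[0,0,-5,.15])])"
```

```text
p [1095.491    5.431  397.685] lean 61.2 az 0 yaz -90 yz -0.004 w [829.062   4.372 544.306] q [-0.087  1.131  0.037  0.101  0.91   1.47 ] 17.35
8 [-45, 0, -10, 0.15] p [735.491   5.431 317.685] lean 61.2 az 69 yaz -21 yz -0.004 w [ 639.936 -243.275  464.306] q [-0.475  0.701  1.138  1.058  1.534 -0.281]
3 [-40, 0, -5, 0.15] p [615.491   5.431 302.685] lean 61.2 az 95 yaz 5 yz -0.004 w [ 637.627 -260.079  449.306] q [-0.498  0.721  1.142  0.884  1.899 -0.559]
8 [0, 0, -5, 0.15] p [591.71    9.948 251.878] lean 60.2 az 163 yaz 73 yz 0.001 w [843.742 -68.1   403.11 ] q [-0.171  1.148  0.373  0.242  2.655 -1.293]
```

```bash
python3 -m handwheel '[-45,0,-10,0.15,1,-45,0,-10,0.15,1,-45,0,-10,0.15,1,-45,0,-10,0.15,1,-45,0,-10,0.15,1,-45,0,-10,0.15,1,-45,0,-10,0.15,1,-45,0,-10,0.15,1]'>/dev/null
python3 -m handwheel '[-40,0,-15,0.15,1,-40,0,-15,0.15,1,-30,0,-15,0.15,1,0,0,-15,0.15,1,0,0,-20,0.15,1,0,0,-20,0.15,1,0,0,-20,0.15,1,0,0,-20,0.15,1]'>/dev/null
python3 -c "
from plan import *
q=cur();print(info(q),robot.observe()['time'])
play(q,[(5,[0,0,-2,.15])])"
```

```text
p [712.53   10.728 194.022] lean 59.2 az 122 yaz 32 yz 0.002 w [ 850.961 -210.948  349.518] q [-0.33   1.325  0.116  0.911  2.386 -0.426] 18.95
5 [0, 0, -2, 0.15] p [643.812  29.651 154.752] lean 55.6 az 161 yaz 72 yz 0.030 w [881.362 -50.763 326.76 ] q [-0.144  1.381  0.045  0.325  2.655 -1.213]
```

```bash
python3 -c "
from plan import *
q=cur()
play(q,[(3,[-45,5,-10,0]),(6,[0,0,-8,.15]),(1,[0,0,0,.1])])"
python3 -m handwheel '[-45,5,-10,0,1,-45,5,-10,0,1,-45,5,-10,0,1,0,0,-8,0.15,1,0,0,-8,0.15,1,0,0,-8,0.15,1,0,0,-8,0.15,1,0,0,0,0,1]'>/dev/null
python3 -c "
from plan import *
q=cur();print(info(q),robot.observe()['time'])"
```

```text
3 [-45, 5, -10, 0] p [577.53   25.728 164.022] lean 59.2 az 122 yaz 32 yz 0.002 w [ 715.961 -195.948  319.518] q [-0.37   0.949  1.046  0.602  2.001 -0.928]
6 [0, 0, -8, 0.15] p [577.53   25.728 116.022] lean 59.2 az 174 yaz 84 yz 0.002 w [837.226  -3.631 271.518] q [-0.096  1.211  0.583  0.021  2.381 -1.549]
1 [0, 0, 0, 0.1] p [577.53   25.728 116.022] lean 59.2 az 179 yaz 89 yz 0.002 w [838.859  22.442 271.518] q [-0.064  1.217  0.57  -0.065  2.387 -1.647]
p [636.047  23.656 141.822] lean 59.7 az 156 yaz 66 yz 0.004 w [875.276 -84.818 295.074] q [-0.184  1.361  0.176  0.411  2.597 -1.094] 19.75
```

```bash
python3 -m handwheel '[-30,5,-5,0,1,-30,5,-5,0,1,-10,2,-5,0.1,1,0,0,-5,0.15,1,0,0,-5,0.15,1,0,0,0,0.02,1,0,0,0,0,1]'>/dev/null
python3 -c "
from plan import *
q=cur();print(info(q),robot.observe()['time'])"
```

```text
p [577.682  31.228 123.135] lean 59.6 az 179 yaz 89 yz 0.004 w [839.961  26.278 276.98 ] q [-0.06   1.215  0.559 -0.053  2.407 -1.635] 20.45
```

```bash
python3 - <<'E'
from h import *; from cell import eyes
for n in("scene","side"):
    im,d=eyes.read_camera(n); c=eyes.calibration(n); cv2.imwrite(f"pics/{n}1.png",im)
    P=cloud(c,d); m=(d>0)&(np.hypot(P[...,0]-.468,P[...,1]-.0375)<.045)&(abs(P[...,2]-.081)<.008); p=P[m][:,:2]; print(n,m.sum(),circ(p),p.min(0),p.max(0))
E
```

```text
scene 141 (array([0.46802803, 0.03758156]), np.float64(0.03104034966167605)) [0.43381708 0.00494647] [0.50053721 0.07046914]
side 230 (array([0.46372187, 0.0377535 ]), np.float64(0.031005099053765833)) [0.43112738 0.00243361] [0.49658871 0.07172274]
```

View pics/side1.png

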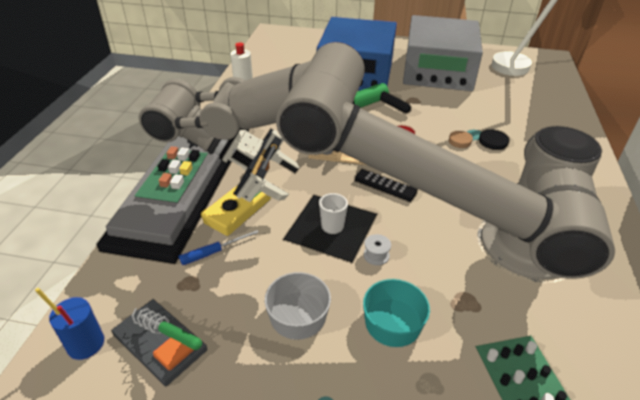

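The side view shows the cup upright on the mat at (333,213). The hand leans about 60° over the meter, lined up behind the cup. Approaching along the fingers.

```bash
python3 -m handwheel '[-4,6,-4,0,1,-25,0,-16,0,1,-25,0,-16,0,1,-25,0,-16,0,1,-20,0,-12,0,1,-9,0,-4,0,1,0,0,0,0,1]'; python3 -c "
from plan import *
q=cur();print(info(q),robot.observe()['time'])"
```

```text
time: 21.25
tool_pos: [0.4685, 0.0367, 0.0544]
tool_rot: [3.132, -1.045, 3.133]
contact_force: [0.8, 0.2, 0.7]
opening: 0.0916
grip_force: 0.0
p [468.448  36.667  54.42 ] lean 59.9 az 179 yaz 89 yz 0.005 w [731.387  31.659 207.132] q [-0.061  1.074  1.112 -0.04   1.999 -1.614] 21.25
```

Close, then lift 60 mm.

```bash
python3 -m handwheel '[0,0,0,0,0.3,0,0,0,0,0.3,0,0,0,0,0.3,0,0,0,0,0.3,0,0,0,0,0.3,0,0,15,0,0.3,0,0,30,0,0.3,0,0,20,0,0.3]' 45
python3 -m handwheel '[0,0,0,0,0.3,0,0,0,0,0.3]'; python3 - <<'E'
from plan import *
q=cur(); p,R,_,_=fkj(q); c=R.T@[0,0,1.]; np.save('c.npy',c); print(c)
for row in([50,0,0,0],[48,0,-15,0],[45,0,20,0]):
    print(row); play(q,[(7,[40,0,5,0]),(8,row),(8,row),(8,row),(4,row),(4,row)],c)
E
```

```text
time: 22.05
tool_pos: [0.4702, 0.0369, 0.1216]
tool_rot: [3.133, -1.041, 3.137]
contact_force: [0.7, -0.5, -2.9]
opening: 0.0619
grip_force: 44.9
time: 22.25
tool_pos: [0.47, 0.0369, 0.1196]
tool_rot: [3.132, -1.041, 3.137]
contact_force: [-0.1, 0.5, -2.9]
opening: 0.0624
grip_force: 44.9
[ 0.863  0.005 -0.505]
[50, 0, 0, 0]
7 [40, 0, 5, 0] p [634.933  32.349 134.09 ] lean 55.1 az 179 yaz 89 yz 0.007 w [884.417  27.235 307.913] q [-0.056  1.403  0.045 -0.062  2.655 -1.654] tip 5 mouthaz -179 rim [636.835  32.241 164.861]
8 [50, 0, 0, 0] p [638.983  26.903 159.983] lean 52.7 az 177 yaz 88 yz 0.026 w [880.516  12.132 344.176] q [-0.073  1.362  0.045 -0.02   2.655 -1.628] tip 7 mouthaz -173 rim [639.553  26.22  190.801]
8 [50, 0, 0, 0] p [641.482  24.179 178.539] lean 51.1 az 174 yaz 86 yz 0.046 w [876.711  -0.701 369.67 ] q [-0.088  1.333  0.045  0.029  2.655 -1.594] tip 9 mouthaz -169 rim [641.079  22.906 209.34 ]
8 [50, 0, 0, 0] p [643.198  22.69  191.982] lean 50.0 az 171 yaz 85 yz 0.068 w [873.449 -12.479 387.509] q [-0.102  1.312  0.045  0.081  2.655 -1.556] tip 10 mouthaz -165 ri
[... 2176 characters left out ...]
 [-0.088  1.129  0.045  0.008  2.655 -1.619] tip 20 mouthaz -178 rim [630.477  20.938 338.357]
8 [45, 0, 20, 0] p [628.858  20.601 360.685] lean 34.7 az 171 yaz 86 yz 0.064 w [799.853  -6.843 610.667] q [-0.104  1.046  0.045  0.067  2.655 -1.579] tip 25 mouthaz -177 rim [619.721  19.462 390.109]
4 [45, 0, 20, 0] p [624.623  20.362 380.963] lean 33.0 az 169 yaz 86 yz 0.078 w [786.985 -12.171 636.038] q [-0.113  1.014  0.045  0.099  2.655 -1.556] tip 27 mouthaz -176 rim [614.511  18.979 410.055]
4 [45, 0, 20, 0] p [620.596  20.148 398.111] lean 31.6 az 166 yaz 85 yz 0.094 w [775.464 -17.65  657.09 ] q [-0.121  0.987  0.045  0.132  2.655 -1.532] tip 29 mouthaz -176 rim [609.67   18.51  426.893]
```

```bash
cat > auto.py <<'E'
from plan import *
c=np.load('c.npy')
def rimp(q):
    p,R,_,_=fkj(q); return p-.005*R[:,2]+.023*(R@c)
def auto(q,tgt,n,spin,every=4,mx=50,s0=0):
    for k in range(n):
        d=(np.array(tgt)-rimp(q))*1000; nn=np.linalg.norm(d); d*=min(1,mx/max(nn,1e-6))
        q=step(q,list(d)+[spin])
        if (k+1)%every==0: print(k+1,d.round(),info(q,c))
    return q
if __name__=="__main__":
    q=cur(); print(info(q,c))
    print('near mat'); auto(q,[.47,.04,.2],40,-.15)
    print('dish'); q2=auto(q,[.491,.304,.19],8,0,8); auto(q2,[.491,.304,.16],60,-.15)
E
python3 auto.py | sed 's/yz.*w \[/w [/'
```

```text
p [469.97   36.9   119.577] lean 59.6 az 179 yaz 89 w [732.352  32.781 273.271] q [-0.06   0.987  1.102 -0.044  2.092 -1.62 ] tip 0 mouthaz -4 rim [474.284  36.832 150.104]
near mat
4 [0. 1. 0.] p [466.145  41.937 174.473] lean 59.6 az 145 yaz 55 w [ 680.372 -109.614  328.167] q [-0.271  0.847  1.247  0.333  2.039 -1.242] tip 0 mouthaz 26 rim [469.667  39.446 205.   ]
8 [1. 0. 0.] p [467.912  43.776 174.473] lean 59.6 az 110 yaz 21 w [ 559.149 -202.267  328.167] q [-0.476  0.707  1.562  0.631  1.735 -1.025] tip 0 mouthaz -1 rim [469.412  39.73  205.   ]
12 [ 1. -0.  0.] p [470.409  44.295 174.473] lean 59.6 az 76 yaz -14 w [ 406.784 -210.289  328.167] q [-0.645  0.536  1.955  0.946  1.371 -0.97 ] tip 0 mouthaz -22 rim [469.363  40.109 205.   ]
16 [ 1. -0. -0.] p [472.763  43.314 174.473] lean 59.6 az 42 yaz -48 w [ 276.502 -130.878  328.167] q [-0.694  0.374  2.351  1.47   1.03  -1.091] tip 0 mouthaz -49 rim [469.536  40.45  205.   ]
20 [ 0. -1.  0.] p [474.151  41.175 174.473] lean 59.6 az 7 yaz -83 w [213.814   8.226 328.167] q [-0.327  0.296  2.587  2.596  0.814 -1.422] tip 0 mout
[... 3438 characters left out ...]
866] q [ 0.214  0.91   2.226  4.135  1.312 -0.546] tip 56 mouthaz -162 rim [515.16  -60.385  93.838]
52 [-1. 49.  9.] p [ 514.311 -116.128   71.765] lean 74.3 az -51 yaz -173 w [331.184 112.223 154.246] q [ 0.106  0.914  2.262  4.135  1.315 -0.384] tip 62 mouthaz -168 rim [ 487.116 -117.65    86.208]
56 [ 3. 49.  9.] p [ 474.034 -172.702   64.457] lean 72.2 az -59 yaz 165 w [322.856  74.244 157.439] q [-0.007  0.915  2.312  4.135  1.306 -0.203] tip 68 mouthaz -175 rim [ 445.71  -170.997   76.514]
60 [ 8. 49.  9.] p [ 418.678 -221.691   54.276] lean 69.0 az -67 yaz 133 w [305.592  38.767 163.161] q [-0.124  0.915  2.377  4.135  1.284  0.009] tip 74 mouthaz 177 rim [ 389.971 -215.798   63.851]
```

```bash
cat > unlean.py <<'E'
from auto import *
import itertools
def greedy(q,n=40,H=6,spins=(0,)):
    C=[list(50*np.array(v)/np.linalg.norm(v))+[s] for v in itertools.product((-1,0,1),repeat=3) if any(v) for s in spins]
    for k in range(n):
        def f(u):
            x=run(q,[u]*H); p=fkj(x)[0]; return lean(x)+ (100 if p[2]<.12 else 0)
        u=min(C,key=f); q=run(q,[u]*2); print(np.round(u),info(q,c)[:70],'tip',info(q,c).split('tip')[1])
        if lean(q)<3: break
    return q
q=cur(); q=greedy(q,25)
E
python3 unlean.py
```

```text
[35.  0. 35.  0.] p [540.681  36.9   190.287] lean 59.6 az 179 yaz 89 yz 0.005 w [803.06 tip  0 mouthaz -146 rim [544.995  36.832 220.814]
[35.  0. 35.  0.] p [586.783  35.607 249.955] lean 58.5 az 179 yaz 89 yz 0.005 w [846.17 tip  1 mouthaz 180 rim [590.512  35.54  280.558]
[35.  0. 35.  0.] p [584.403  31.89  283.914] lean 55.2 az 179 yaz 89 yz 0.005 w [834.13 tip  4 mouthaz 180 rim [586.348  31.836 314.683]
[35.  0. 35.  0.] p [582.706  28.374 313.529] lean 51.8 az 179 yaz 89 yz 0.005 w [821.77 tip  8 mouthaz 179 rim [582.833  28.346 344.359]
[35.  0. 35.  0.] p [581.871  25.073 339.604] lean 48.4 az 179 yaz 89 yz 0.005 w [809.33 tip  11 mouthaz 179 rim [580.164  25.083 370.387]
[35.  0. 35.  0.] p [581.919  22.001 362.811] lean 45.0 az 179 yaz 89 yz 0.004 w [796.93 tip  15 mouthaz 179 rim [578.377  22.058 393.437]
[35.  0. 35.  0.] p [582.769  19.173 383.699] lean 41.6 az 179 yaz 89 yz 0.003 w [784.56 tip  18 mouthaz 179 rim [577.406  19.282 414.059]
[35.  0. 35.  0.] p [584.289  16.603 402.704] lean 38.2 az 179 yaz 89 yz 0.001 w [772.21 tip  21 mouthaz 179 rim [577.131  16.765 
[... 1115 characters left out ...]
.855]
[ 0.  0. 50.  0.] p [375.959  -4.026 676.688] lean 11.2 az -167 yaz 90 yz -0.043 w [433. tip  49 mouthaz 178 rim [355.842  -2.992 700.027]
[ 0. 35. 35.  0.] p [358.103  62.267 687.807] lean 8.8 az -162 yaz 90 yz -0.047 w [402.2 tip  51 mouthaz 178 rim [336.978  63.319 710.238]
[ 0. 35. 35.  0.] p [341.114 126.416 696.452] lean 6.2 az -158 yaz 90 yz -0.041 w [371.6 tip  54 mouthaz 178 rim [318.997 127.302 717.913]
[35.  0. 35.  0.] p [386.901 117.519 694.64 ] lean 3.3 az -147 yaz 90 yz -0.032 w [401.6 tip  57 mouthaz 179 rim [363.698 118.185 714.929]
[35.  0. 35.  0.] p [425.627 108.129 691.408] lean 1.4 az -80 yaz 90 yz -0.023 w [424.40 tip  60 mouthaz 179 rim [401.389 108.594 710.456]
```

```bash
cat > t1.py <<'E'
from auto import *
import sys
q0=cur()
for n in (18,22):
    q=run(q0,[[35,0,35,0]]*n); print(n,info(q,c))
    q=auto(q,[.49,.30,.25],8,-.15,8)
    q=auto(q,[.491,.304,.14],64,-.15,4)
E
python3 t1.py | sed 's/yaz.*w \[/w [/'
```

```text
18 p [586.104  14.493 418.672] lean 35.1 az 179 w [760.92   12.918 667.51 ] q [-0.084  0.906  0.19  -0.092  2.655 -1.713] tip 25 mouthaz 179 rim [577.346  14.704 448.232]
8 [-2.  2. -2.] p [493.178 294.121 224.989] lean 35.1 az 111 w [555.056 130.615 473.826] q [ 0.097  0.487  1.501  0.601  1.375 -0.453] tip 25 mouthaz 110 rim [490.201 302.36  254.548]
4 [-1.  0. -0.] p [490.303 297.353 114.989] lean 35.1 az 76 w [449.051 127.467 363.826] q [ 0.112  0.48   1.905  0.912  0.752 -0.336] tip 25 mouthaz 76 rim [492.499 305.835 144.548]
8 [-1.  1.  0.] p [487.489 297.746 116.134] lean 35.1 az 42 w [358.581 179.879 365.078] q [0.273 0.392 2.076 1.169 0.285 0.032] tip 25 mouthaz 41 rim [494.164 303.453 145.687]
12 [ -5.  -3. -13.] p [481.856 302.216 115.845] lean 29.2 az 13 w [337.535 267.906 381.321] q [ 0.493  0.4    1.984 -0.453  0.29   2.318] tip 31 mouthaz 5 rim [493.703 302.823 144.302]
16 [ 0.  1. -0.] p [489.407 305.302 123.844] lean 27.8 az -21 w [356.719 355.81  392.779] q [ 0.632  0.484  1.779 -0.647  0.707  3.105] tip 32 mouthaz -28 rim [500.269 299.101 152.023]
20 [-21.  17. -14
[... 4699 characters left out ...]
31.495 189.202 105.219] lean 67.8 az -18 w [262.966 273.927 220.097] q [0.603 0.728 2.2   4.135 1.059 2.255] tip 108 mouthaz 118 rim [514.683 214.093  98.263]
56 [-12.  46.  16.] p [539.116 140.389  97.706] lean 71.0 az -23 w [275.059 254.368 196.527] q [0.541 0.791 2.211 4.135 1.161 2.499] tip 104 mouthaz 106 rim [527.293 168.421  92.716]
60 [-11.  47.  13.] p [542.552  85.946  90.379] lean 72.7 az -29 w [289.284 228.082 180.578] q [0.459 0.835 2.224 4.135 1.223 2.704] tip 98 mouthaz 96 rim [535.473 115.854  87.943]
64 [-9. 48. 11.] p [538.457  27.703  82.741] lean 73.3 az -36 w [301.394 196.853 170.334] q [0.365 0.865 2.242 4.135 1.26  2.89 ] tip 92 mouthaz 87 rim [536.019  58.432  83.293]
```

```bash
python3 -m handwheel '[35,0,35,0,0.3,35,0,35,0,0.3,35,0,35,0,0.3,35,0,35,0,0.3,35,0,35,0,0.3,35,0,35,0,0.3,35,0,35,0,0.3,35,0,35,0,0.3]' 45 >/dev/null
python3 -m handwheel '[35,0,35,0,0.3,35,0,35,0,0.3,35,0,35,0,0.3,35,0,35,0,0.3,35,0,35,0,0.3,35,0,35,0,0.3,35,0,35,0,0.3,35,0,35,0,0.3]' >/dev/null
python3 -m handwheel '[35,0,35,0,0.3,35,0,35,0,0.3]' >/dev/null; python3 -c "
from auto import *
q=cur();s=robot.observe();print(info(q,c),s['time'],s['opening'],s['grip_force'])"
```

```text
p [576.984  12.472 409.439] lean 38.8 az 180 yaz 90 yz -0.002 w [767.362  11.834 646.586] q [-0.084  0.903  0.254 -0.109  2.657 -1.727] tip 21 mouthaz 179 rim [570.133  12.712 439.498] 24.05 0.06189087167941813 44.816773513157386
```

```bash
python3 -m handwheel '[35,0,35,0,0.3,35,0,35,0,0.3,35,0,35,0,0.3]' >/dev/null
python3 -m handwheel '[-10,34,-20,-0.15,0.3,-10,34,-20,-0.15,0.3,-10,34,-20,-0.15,0.3,-10,34,-20,-0.15,0.3,-10,34,-20,-0.15,0.3,-10,34,-20,-0.15,0.3,-10,34,-20,-0.15,0.3,-10,34,-20,-0.15,0.3]' >/dev/null
python3 - <<'E'
from auto import *
q=cur();s=robot.observe();print(info(q,c),s['time'],s['grip_force'])
q=auto(q,[.491,.304,.16],16,-.15,2)
E
```

```text
p [503.112 270.653 275.86 ] lean 34.4 az 114 yaz 23 yz -0.007 w [572.813 113.79  526.895] q [ 0.065  0.464  1.384  0.559  1.533 -0.431] tip 25 mouthaz 112 rim [499.814 279.179 305.304] 25.15 44.797750571742654
2 [ -4.   9. -49.] p [495.887 289.152 177.854] lean 34.4 az 97 yaz 6 yz -0.007 w [516.118 118.697 428.889] q [ 0.081  0.472  1.671  0.675  1.126 -0.363] tip 25 mouthaz 95 rim [495.256 298.272 207.297]
4 [-1.  0. -0.] p [490.409 297.019 135.077] lean 34.4 az 80 yaz -11 yz -0.007 w [459.364 128.198 386.112] q [ 0.111  0.456  1.859  0.827  0.824 -0.272] tip 25 mouthaz 77 rim [492.501 305.918 164.521]
6 [-1.  0.  0.] p [488.372 297.505 135.077] lean 34.4 az 62 yaz -28 yz -0.007 w [408.824 145.399 386.112] q [ 0.165  0.395  1.972  0.933  0.595 -0.087] tip 25 mouthaz 60 rim [493.001 305.389 164.521]
8 [-1.  1.  0.] p [486.57  298.572 135.077] lean 34.4 az 45 yaz -45 yz -0.007 w [365.624 176.767 386.112] q [0.261 0.356 2.043 0.961 0.354 0.204] tip 25 mouthaz 43 rim [493.322 304.735 164.521]
10 [-4.  4. -7.] p [491.012 299.946 152.189] lean 31.9 az 31 yaz -62 yz -0.028 w [352.76  217.891 410.329] q [0.368 0.324 1.996 0.319 0.285 1.173] tip 28 mouthaz 25 rim [500.622 304.035 181.196]
12 [ -4.  -2. -10.] p [482.695 301.798 135.578] lean 30.8 az 13 yaz -79 yz -0.024 w [331.223 266.519 396.911] q [ 0.497  0.363  1.984 -0.469  0.305  2.299] tip 29 mouthaz 8 rim [493.634 303.064 164.375]
14 [-0.  1. -0.] p [482.415 304.35  135.578] lean 30.8 az -4 yaz -96 yz -0.024 w [327.283 315.411 396.911] q [ 0.598  0.406  1.908 -0.72   0.502  2.87 ] tip 29 mouthaz -9 rim [493.24  302.327 164.375]
16 [ 0.  1. -0.] p [487.936 305.222 141.664] lean 29.8 az -21 yaz -113 yz -0.019 w [347.151 359.857 405.629] q [ 0.65   0.459  1.777 -0.681  0.737  3.105] tip 30 mouthaz -26 rim [498.219 300.095 170.273]
```

```bash
python3 -m handwheel '[-6,18,-45,-0.15,0.3,-4,9,-45,-0.15,0.3,-2,4,-30,-0.15,0.3,0,0,-15,-0.15,0.3,0,0,-5,-0.15,0.3,0,0,0,-0.15,0.3,0,0,0,-0.15,0.3,0,0,0,-0.15,0.3]' >/dev/null
python3 -m handwheel '[0,0,0,-0.15,0.3,0,0,0,-0.15,0.3,0,0,0,-0.15,0.3,0,0,0,-0.15,0.3,0,0,0,-0.15,0.3,0,0,0,-0.15,0.3,0,0,0,-0.15,0.3]' >/dev/null
python3 - <<'E'
from auto import *
q=cur();s=robot.observe();print(info(q,c),s['time'],s['grip_force'],s['contact_force'])
q=auto(q,[.491,.304,.15],28,-.15,1)
E
```

```text
p [489.869 297.372 145.963] lean 30.3 az 21 yaz -71 yz -0.025 w [346.87  241.993 408.58 ] q [ 0.428  0.34   1.977 -0.099  0.299  1.766] tip 29 mouthaz 16 rim [500.773 300.159 174.666] 26.65 44.8040701757418 [ 0.192  0.435 -2.373]
1 [ -7.   5. -20.] p [482.462 301.873 125.652] lean 30.3 az 13 yaz -80 yz -0.025 w [332.793 268.485 388.268] q [ 0.499  0.383  1.986 -0.498  0.296  2.344] tip 29 mouthaz 7 rim [493.661 302.999 154.354]
2 [-0.  1. -0.] p [482.24  303.173 125.652] lean 30.3 az 4 yaz -88 yz -0.025 w [329.263 292.526 388.268] q [ 0.552  0.401  1.953 -0.667  0.388  2.676] tip 29 mouthaz -2 rim [493.482 302.613 154.354]
3 [-0.  1. -0.] p [482.215 304.491 125.652] lean 30.3 az -5 yaz -97 yz -0.025 w [329.364 316.825 388.268] q [ 0.598  0.424  1.91  -0.731  0.494  2.898] tip 29 mouthaz -10 rim [493.247 302.258 154.354]
4 [0. 1. 0.] p [482.387 305.798 125.652] lean 30.3 az -13 yaz -106 yz -0.025 w [333.096 340.835 388.268] q [ 0.636  0.452  1.858 -0.743  0.604  3.061] tip 29 mouthaz -19 rim [492.961 301.942 154.354]
5 [0. 1. 0.] p [489.239 304.964 133.319] lean 29.0 az -22 yaz -114 y
[... 4020 characters left out ...]
3 171.179 379.711] q [0.248 0.364 2.058 1.332 0.285 3.105] tip 100 mouthaz -144 rim [491.036 276.885 145.988]
26 [-4. 24.  3.] p [519.291 289.775 151.042] lean 41.3 az 38 yaz 122 yz 0.104 w [361.888 165.044 379.405] q [0.235 0.358 2.071 1.436 0.285 3.105] tip 101 mouthaz -150 rim [492.897 273.9   149.682]
27 [-6. 28. -1.] p [521.301 286.768 153.251] lean 42.5 az 38 yaz 116 yz 0.174 w [358.687 161.411 377.584] q [0.227 0.356 2.084 1.544 0.285 3.105] tip 101 mouthaz -156 rim [493.56  273.413 151.641]
28 [-7. 29. -3.] p [506.088 302.267 123.896] lean 45.8 az 31 yaz 109 yz 0.199 w [318.448 191.043 335.8  ] q [0.333 0.421 2.177 2.605 0.285 2.23 ] tip 104 mouthaz -164 rim [476.896 292.907 120.618]
```

```bash
python3 -m handwheel '[-7,5,-12,-0.15,0.3,0,1,0,-0.15,0.3,0,1,0,-0.15,0.3,0,1,0,-0.15,0.3,0,1,0,-0.15,0.3,-7,3,-5,-0.15,0.3,-14,7,-10,-0.15,0.3,-19,12,-10,-0.15,0.3]' >/dev/null
python3 - <<'E'
from auto import *
q=cur();s=robot.observe();print(info(q,c),s['time'],s['grip_force'],s['contact_force'])
q=auto(q,[.491,.304,.15],22,-.15,1)
E
```

```text
p [474.06  309.806 143.915] lean 24.0 az -34 yaz -123 yz 0.003 w [370.978 378.141 421.742] q [ 0.65   0.482  1.679 -0.511  0.903  3.104] tip 36 mouthaz -33 rim [485.998 301.963 171.237] 27.45 44.77718371388619 [ 0.756 -0.994 -2.141]
1 [  7.   0. -17.] p [496.837 300.598 139.138] lean 21.4 az -43 yaz -130 yz 0.018 w [414.923 375.734 422.206] q [ 0.599  0.528  1.592 -0.443  0.98   3.105] tip 38 mouthaz -39 rim [508.947 290.918 165.786]
2 [-16.  11. -12.] p [501.611 295.793 141.481] lean 18.2 az -52 yaz -136 yz 0.037 w [443.6   370.737 430.446] q [ 0.564  0.548  1.529 -0.363  1.063  3.105] tip 42 mouthaz -44 rim [514.09  284.155 167.159]
3 [-21.  18. -13.] p [502.92  291.837 141.085] lean 14.6 az -63 yaz -141 yz 0.056 w [468.541 360.438 435.355] q [ 0.526  0.563  1.484 -0.283  1.126  3.105] tip 45 mouthaz -48 rim [515.676 278.109 165.567]
4 [-22.  23. -12.] p [502.193 288.491 139.303] lean 11.0 az -77 yaz -146 yz 0.072 w [489.4   345.273 437.791] q [ 0.487  0.573  1.458 -0.202  1.169  3.105] tip 50 mouthaz -52 rim [514.987 272.564 162.393]
5 [-22.  28.  -9.] p [500.017 285.93  136.65 ] 
[... 2811 characters left out ...]
3 167.321 380.119] q [0.239 0.36  2.064 1.379 0.285 3.105] tip 100 mouthaz -147 rim [492.434 274.289 148.376]
20 [-6. 27.  1.] p [520.448 287.979 152.417] lean 41.9 az 38 yaz 119 yz 0.137 w [360.423 162.96  378.791] q [0.23  0.356 2.077 1.486 0.285 3.105] tip 101 mouthaz -153 rim [493.387 273.285 150.9  ]
21 [-7. 28. -2.] p [505.522 301.338 122.639] lean 45.5 az 31 yaz 112 yz 0.164 w [320.642 188.141 335.92 ] q [0.324 0.422 2.176 2.538 0.285 2.228] tip 104 mouthaz -161 rim [476.86  290.472 119.333]
22 [10. 12. 29.] p [507.717 308.617 132.756] lean 47.8 az 23 yaz 104 yz 0.171 w [300.289 220.941 337.132] q [0.428 0.42  2.172 3.215 0.285 1.752] tip 106 mouthaz -169 rim [477.9   302.21  128.241]
```

```bash
python3 -m handwheel '[0,5,-10,-0.15,0.3,-12,20,-8,-0.15,0.3,-18,28,-8,-0.15,0.3,-18,33,-5,-0.15,0.3,-18,38,0,-0.15,0.3,-14,42,3,-0.15,0.3,-10,45,5,-0.15,0.3]' >/dev/null
python3 - <<'E'
from auto import *
q=cur();s=robot.observe();print(info(q,c),s['time'],s['grip_force'],s['contact_force'])
q=auto(q,[.491,.33,.15],16,-.15,1)
E
```

```text
p [553.799 307.818 198.621] lean 5.8 az -153 yaz -155 yz 0.101 w [581.145 321.53  501.188] q [ 0.39   0.634  1.16  -0.008  1.448  3.104] tip 60 mouthaz -62 rim [565.448 286.654 217.776] 28.15 44.74833555490477 [-0.104 -0.105 -1.988]
1 [-34.  19. -31.] p [529.964 289.278 163.97 ] lean 6.6 az 166 yaz -159 yz 0.094 w [563.722 280.895 466.085] q [0.341 0.598 1.326 0.065 1.313 3.105] tip 63 mouthaz -67 rim [540.338 266.093 181.445]
2 [-29.  37. -18.] p [507.254 287.597 137.556] lean 9.4 az 136 yaz -164 yz 0.081 w [542.923 253.208 437.603] q [0.309 0.574 1.458 0.155 1.193 3.105] tip 68 mouthaz -72 rim [515.894 262.381 153.049]
3 [-17.  47.  -1.] p [492.054 297.205 122.995] lean 13.3 az 117 yaz -168 yz 0.063 w [523.989 235.111 418.981] q [0.288 0.555 1.553 0.257 1.091 3.105] tip 72 mouthaz -77 rim [498.436 270.138 136.305]
4 [-6. 48. 13.] p [485.025 310.618 118.112] lean 17.6 az 104 yaz -173 yz 0.041 w [507.091 221.579 408.057] q [0.273 0.536 1.625 0.366 1.002 3.105] tip 77 mouthaz -83 rim [488.622 282.059 129.154]
5 [ 3. 43. 22.] p [483.756 323.323 118.978] lean 21.8 az 93 yaz -179 yz 0.01
[... 1580 characters left out ...]
1 185.02  377.945] q [0.28  0.378 2.04  1.429 0.285 3.105] tip 101 mouthaz -147 rim [494.24  300.086 149.489]
14 [-7. 27. -0.] p [521.969 314.358 153.332] lean 42.9 az 40 yaz 120 yz 0.167 w [363.474 181.199 376.112] q [0.273 0.376 2.053 1.536 0.285 3.105] tip 101 mouthaz -153 rim [494.976 299.583 151.439]
15 [-8. 28. -2.] p [505.619 328.489 124.063] lean 46.4 az 33 yaz 112 yz 0.192 w [321.374 208.101 333.928] q [0.374 0.439 2.149 2.59  0.285 2.231] tip 105 mouthaz -161 rim [476.998 317.613 120.448]
16 [ 9. 11. 28.] p [508.008 334.941 134.646] lean 48.5 az 25 yaz 104 yz 0.199 w [300.67  240.389 336.026] q [0.475 0.436 2.142 3.267 0.285 1.75 ] tip 107 mouthaz -170 rim [478.225 328.542 129.898]
```

```bash
python3 -m handwheel '[-30,20,-35,0,0.3,-30,20,-35,0,0.3,-20,10,-15,0,0.3]' >/dev/null
python3 - <<'E'
from auto import *
q=cur();s=robot.observe();print(info(q,c),s['time'],s['grip_force'],s['contact_force'])
q=auto(q,[.491,.32,.15],8,-.15,1)
E
```

```text
p [481.093 332.284 109.356] lean 6.4 az -172 yaz -153 yz 0.104 w [514.411 337.001 411.599] q [0.455 0.629 1.435 0.037 1.183 3.104] tip 62 mouthaz -60 rim [494.116 311.049 127.521] 28.45 44.74487507133745 [-0.729  1.104 -2.51 ]
1 [-1.  5. 25.] p [488.183 310.656 130.198] lean 7.7 az 159 yaz -158 yz 0.098 w [526.191 295.702 431.553] q [0.385 0.588 1.45  0.099 1.203 3.105] tip 65 mouthaz -66 rim [499.307 287.294 146.962]
2 [-6. 29.  5.] p [487.486 305.953 126.58 ] lean 10.5 az 135 yaz -163 yz 0.085 w [526.362 266.404 425.591] q [0.339 0.572 1.499 0.181 1.155 3.105] tip 69 mouthaz -71 rim [496.578 280.561 141.517]
3 [-4. 35. 10.] p [485.426 307.367 123.784] lean 14.1 az 118 yaz -168 yz 0.067 w [519.724 241.968 418.792] q [0.302 0.554 1.556 0.272 1.093 3.105] tip 73 mouthaz -77 rim [492.062 280.183 136.728]
4 [ 0. 35. 15.] p [484.083 311.324 122.051] lean 17.9 az 105 yaz -173 yz 0.046 w [508.06  221.148 411.493] q [0.272 0.533 1.62  0.369 1.017 3.105] tip 77 mouthaz -83 rim [487.787 282.725 132.956]
5 [ 4. 32. 18.] p [484.004 316.268 121.373] lean 21.7 az 94 yaz -180 yz 0.026 w [492.244 204.202 403.961] q [0.249 0.511 1.688 0.471 0.93  3.105] tip 81 mouthaz -90 rim [484.348 286.75  130.266]
6 [ 7. 28. 20.] p [485.229 321.34  121.671] lean 25.3 az 85 yaz 174 yz 0.007 w [473.061 191.754 396.521] q [0.235 0.488 1.758 0.579 0.833 3.105] tip 85 mouthaz -96 rim [481.878 291.496 128.641]
7 [ 9. 24. 22.] p [487.579 325.976 122.841] lean 28.7 az 76 yaz 167 yz -0.008 w [451.398 184.374 389.53 ] q [0.23  0.466 1.827 0.695 0.729 3.105] tip 88 mouthaz -104 rim [480.323 296.464 128.025]
8 [ 9. 19. 22.] p [490.769 329.797 124.765] lean 31.8 az 67 yaz 159 yz -0.020 w [428.257 182.427 383.333] q [0.238 0.445 1.892 0.818 0.617 3.105] tip 91 mouthaz -111 rim [479.539 301.307 128.336]
```

```bash
python3 -m handwheel '[0,15,20,-0.15,0.3,-5,33,8,-0.15,0.3,-3,36,8,-0.15,0.3,0,38,10,-0.15,0.3]' >/dev/null
python3 - <<'E'
from auto import *
q=cur();s=robot.observe();print(info(q,c),s['time'],s['grip_force'],s['contact_force'])
q=auto(q,[.491,.32,.15],10,-.15,1)
E
```

```text
p [493.609 309.958 111.197] lean 17.5 az 103 yaz -174 yz 0.039 w [514.72  220.949 401.222] q [0.269 0.556 1.612 0.367 0.995 3.104] tip 77 mouthaz -84 rim [496.999 281.382 122.261] 28.85 44.71441136643989 [-0.406  0.766 -3.236]
1 [-5. 34. 29.] p [484.075 314.828 120.164] lean 21.6 az 93 yaz -180 yz 0.018 w [489.453 203.125 402.965] q [0.249 0.508 1.697 0.472 0.915 3.105] tip 81 mouthaz -90 rim [484.156 285.322 129.102]
2 [ 7. 30. 22.] p [485.381 320.938 121.133] lean 25.3 az 83 yaz 173 yz -0.000 w [470.296 191.691 395.997] q [0.236 0.485 1.765 0.582 0.819 3.105] tip 85 mouthaz -97 rim [481.782 291.123 128.104]
3 [ 9. 24. 22.] p [487.793 325.883 122.589] lean 28.8 az 74 yaz 166 yz -0.016 w [448.684 184.893 389.189] q [0.233 0.463 1.833 0.698 0.715 3.105] tip 88 mouthaz -104 rim [480.296 296.428 127.758]
4 [ 9. 19. 22.] p [491.008 329.775 124.64 ] lean 31.8 az 66 yaz 158 yz -0.027 w [425.627 183.403 383.065] q [0.241 0.442 1.897 0.823 0.603 3.105] tip 91 mouthaz -112 rim [479.547 301.376 128.191]
5 [10. 14. 22.] p [494.718 332.554 127.265] lean 34.5 az 57 yaz 150 yz -0.035 w [402.221 18
[... 385 characters left out ...]
.399 198.339 375.049] q [0.311 0.394 2.025 1.23  0.285 3.105] tip 98 mouthaz -135 rim [484.186 305.979 137.225]
8 [ 3. 11. 12.] p [515.464 312.763 146.334] lean 40.2 az 41 yaz 129 yz 0.029 w [367.207 184.295 378.71 ] q [0.278 0.377 2.038 1.32  0.285 3.105] tip 100 mouthaz -142 rim [491.404 293.508 145.401]
9 [-4. 23.  4.] p [519.387 306.997 150.838] lean 41.5 az 40 yaz 124 yz 0.094 w [364.882 177.673 378.624] q [0.264 0.371 2.051 1.423 0.285 3.105] tip 101 mouthaz -148 rim [493.642 290.101 149.351]
10 [-7. 27. -0.] p [521.587 303.945 153.17 ] lean 42.6 az 39 yaz 119 yz 0.164 w [361.907 173.793 376.879] q [0.256 0.368 2.064 1.53  0.285 3.105] tip 101 mouthaz -153 rim [494.406 289.503 151.4  ]
```

```bash
python3 -m handwheel '[-5,38,26,-0.15,0.3,5,34,20,-0.15,0.3,8,26,20,-0.15,0.3,9,21,20,-0.15,0.3,9,15,20,-0.15,0.3]' >/dev/null
python3 - <<'E'
from auto import *
q=cur();s=robot.observe();print(info(q,c),s['time'],s['grip_force'],s['contact_force'])
for t in([.491,.31,.14],[.491,.31,.17],[.53,.33,.14],[.45,.29,.14]):
    print(t); auto(q,t,20,-.15,4)
E
```

```text
p [486.572 337.711 106.683] lean 33.1 az 57 yaz 150 yz -0.026 w [397.165 197.524 361.314] q [0.288 0.454 1.969 0.981 0.446 3.104] tip 93 mouthaz -120 rim [470.931 311.295 109.52 ] 29.35 44.694160789222224 [-0.179  2.782 -1.464]
[0.491, 0.31, 0.14]
4 [-3. 23.  4.] p [518.875 297.704 140.279] lean 40.4 az 40 yaz 123 yz 0.101 w [367.004 171.917 371.786] q [0.248 0.384 2.059 1.424 0.285 3.105] tip 100 mouthaz -149 rim [492.838 281.217 139.397]
8 [ 8.  1. 19.] p [514.421 315.137 139.381] lean 47.5 az 15 yaz 94 yz 0.204 w [297.29  258.545 344.648] q [0.521 0.427 2.112 3.902 0.285 1.293] tip 106 mouthaz 180 rim [483.889 314.212 135.202]
12 [-3. 27. 27.] p [518.94 265.16 115.28] lean 54.7 az -4 yaz 70 yz 0.358 w [271.199 281.817 290.864] q [0.608 0.55  2.153 4.135 0.655 1.574] tip 110 mouthaz 152 rim [491.577 277.723 108.65 ]
16 [-9. 42. 26.] p [524.146 235.354 112.304] lean 62.7 az -11 yaz 58 yz 0.571 w [258.794 287.055 251.58 ] q [0.638 0.647 2.179 4.135 0.9   1.971] tip 111 mouthaz 132 rim [502.14  255.561 104.692]
20 [-12.  44.  20.] p [532.36  195.101 105.331] lean 68.1 az -17 yaz 48 yz
[... 2429 characters left out ...]
 241.741 350.566] q [0.528 0.369 2.201 3.923 0.285 1.297] tip 104 mouthaz 179 rim [442.759 294.476 134.747]
12 [-4. 27. 28.] p [479.385 244.898 112.641] lean 52.3 az -4 yaz 69 yz 0.358 w [239.417 262.617 298.61 ] q [0.615 0.502 2.244 4.135 0.644 1.619] tip 107 mouthaz 151 rim [451.985 258.005 107.353]
16 [-10.  41.  27.] p [484.442 212.404 106.663] lean 59.4 az -12 yaz 54 yz 0.575 w [228.126 265.189 261.578] q [0.64  0.602 2.274 4.135 0.874 2.045] tip 107 mouthaz 131 rim [462.658 233.482 101.033]
20 [-12.  43.  22.] p [491.133 168.951  96.182] lean 63.6 az -18 yaz 39 yz 0.736 w [232.19  253.773 231.225] q [0.606 0.69  2.295 4.135 1.02  2.387] tip 102 mouthaz 115 rim [475.248 195.104  92.421]
```

```bash
python3 -m handwheel '[12,5,35,-0.15,0.3,10,6,25,-0.15,0.3,5,10,15,-0.15,0.3,0,18,8,-0.15,0.3]' >/dev/null
python3 - <<'E'
from auto import *
from cell import eyes
import cv2
q=cur();s=robot.observe();print(info(q,c),s['time'],s['grip_force'],s['contact_force'])
auto(q,[.491,.31,.16],12,-.15,1)
im,d=eyes.read_camera("side"); cv2.imwrite("pics/side2.png",cv2.resize(im[150:400,150:500],None,fx=2,fy=2))
E
```

```text
p [517.636 292.495 147.237] lean 40.8 az 39 yaz 123 yz 0.093 w [362.73  167.85  377.347] q [0.241 0.365 2.068 1.418 0.283 3.104] tip 100 mouthaz -149 rim [491.554 276.095 146.105] 29.75 44.673825971694896 [-0.106  0.074 -2.067]
1 [-5. 31. 13.] p [519.364 291.6   156.832] lean 42.7 az 38 yaz 118 yz 0.163 w [356.993 164.602 380.417] q [0.236 0.349 2.082 1.529 0.285 3.105] tip 101 mouthaz -154 rim [491.918 277.672 155.037]
2 [-5. 30.  4.] p [521.759 289.989 161.323] lean 44.0 az 37 yaz 113 yz 0.233 w [353.273 162.342 379.959] q [0.233 0.344 2.093 1.64  0.285 3.105] tip 102 mouthaz -160 rim [493.161 278.65  159.302]
3 [-7. 30. -0.] p [507.257 308.163 134.934] lean 47.2 az 30 yaz 106 yz 0.257 w [313.586 197.067 341.41 ] q [0.353 0.407 2.175 2.691 0.285 2.249] tip 104 mouthaz -169 rim [477.487 300.986 131.356]
4 [ 9.  8. 27.] p [509.775 313.693 146.543] lean 49.1 az 21 yaz 97 yz 0.263 w [295.087 231.21  345.512] q [0.459 0.402 2.16  3.393 0.285 1.745] tip 106 mouthaz -177 rim [479.391 311.154 141.977]
5 [ 7. -1. 17.] p [516.589 312.328 163.167] lean 49.1 az 12 yaz 89 yz 0.263 w [291.986 26
[... 767 characters left out ...]
.009 280.345 298.586] q [0.614 0.527 2.164 4.135 0.693 1.66 ] tip 110 mouthaz 147 rim [493.973 275.528 127.303]
10 [-7. 37. 31.] p [521.484 253.933 134.126] lean 59.6 az -6 yaz 65 yz 0.485 w [260.748 283.12  287.904] q [0.627 0.553 2.171 4.135 0.765 1.764] tip 111 mouthaz 142 rim [496.59  270.51  126.642]
11 [-9. 39. 29.] p [522.945 246.503 133.42 ] lean 61.8 az -8 yaz 62 yz 0.537 w [257.793 284.922 277.298] q [0.635 0.579 2.177 4.135 0.831 1.861] tip 111 mouthaz 137 rim [499.442 264.891 125.674]
12 [-10.  41.  27.] p [524.707 238.154 132.211] lean 63.7 az -10 yaz 59 yz 0.584 w [256.191 285.516 266.891] q [0.639 0.606 2.183 4.135 0.891 1.951] tip 111 mouthaz 133 rim [502.597 258.147 124.341]
```

View pics/side2.png

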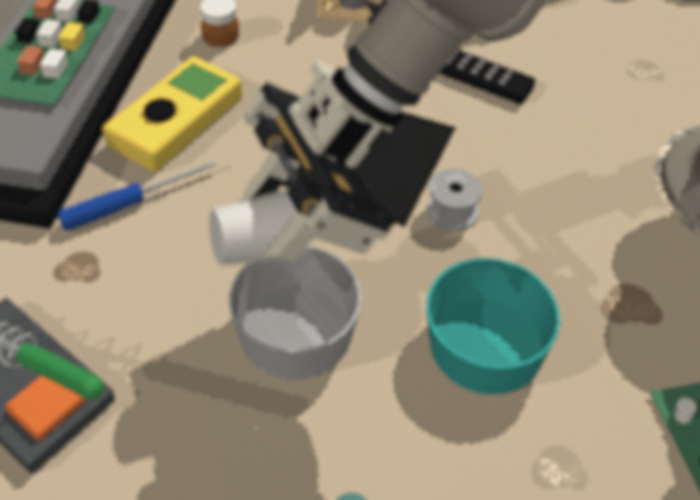

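```bash
python3 -m handwheel '[-3,35,10,-0.15,0.3,-3,32,5,-0.15,0.3,-5,30,5,-0.15,0.3,5,8,15,-0.15,0.3,5,0,10,-0.15,0.3]' >/dev/null
python3 - <<'E'
from auto import *
q=cur();s=robot.observe();print(info(q,c),s['time'],s['grip_force'],s['contact_force'])
auto(q,[.491,.31,.16],12,-.15,1)
E
```

```text
p [525.301 300.945 153.141] lean 47.8 az 33 yaz 108 yz 0.272 w [335.755 178.854 357.222] q [0.287 0.382 2.136 2.299 0.283 2.575] tip 105 mouthaz -167 rim [495.844 292.667 149.367] 30.3 44.679259621188976 [ 0.149  0.673 -2.496]
1 [-10.  16.   9.] p [511.095 313.729 148.97 ] lean 49.5 az 24 yaz 100 yz 0.280 w [300.465 218.669 346.661] q [0.422 0.396 2.168 3.137 0.285 1.952] tip 106 mouthaz -175 rim [480.84  309.968 144.386]
2 [ 5. -0. 14.] p [515.509 313.55  161.342] lean 49.7 az 16 yaz 91 yz 0.280 w [292.099 251.313 358.059] q [0.511 0.387 2.123 3.84  0.285 1.425] tip 106 mouthaz 176 rim [485.053 314.393 156.626]
3 [ 1. -4.  2.] p [516.88  303.036 155.855] lean 50.4 az 8 yaz 83 yz 0.292 w [284.807 270.14  349.615] q [0.563 0.414 2.112 4.135 0.387 1.28 ] tip 107 mouthaz 168 rim [486.888 308.136 150.856]
4 [-1.  3.  8.] p [517.676 285.606 143.175] lean 52.2 az 3 yaz 77 yz 0.326 w [277.529 273.607 329.37 ] q [0.581 0.457 2.134 4.135 0.498 1.408] tip 108 mouthaz 161 rim [488.622 294.244 137.538]
5 [-2. 17. 21.] p [518.716 272.948 137.382] lean 54.5 az -1 yaz 72 yz 0.372 w [271.247 276.84 
[... 776 characters left out ...]
.523 269.245] q [0.639 0.6   2.182 4.135 0.878 1.938] tip 111 mouthaz 133 rim [501.848 259.972 124.82 ]
10 [-11.  41.  26.] p [526.195 231.199 131.118] lean 65.1 az -11 yaz 57 yz 0.623 w [255.695 285.243 259.148] q [0.639 0.625 2.186 4.135 0.933 2.024] tip 111 mouthaz 129 rim [505.22  252.411 123.336]
11 [-12.  42.  24.] p [528.451 221.395 129.481] lean 66.7 az -13 yaz 55 yz 0.663 w [256.158 283.934 249.6  ] q [0.636 0.65  2.19  4.135 0.983 2.103] tip 110 mouthaz 125 rim [508.831 243.895 121.777]
12 [-13.  43.  22.] p [530.917 210.888 127.768] lean 68.2 az -15 yaz 52 yz 0.700 w [257.574 281.715 240.684] q [0.629 0.673 2.193 4.135 1.027 2.177] tip 110 mouthaz 122 rim [512.622 234.53  120.228]
```

```bash
python3 -m handwheel '[-8,14,8,-0.15,0.3,4,0,10,-0.15,0.3,2,0,5,-0.15,0.3,0,5,8,-0.15,0.3,-2,15,15,-0.15,0.3]' >/dev/null
python3 - <<'E'
from auto import *
from cell import eyes
from h import cloud,ray,cv2
q=cur();s=robot.observe();print(info(q,c),s['time'],s['grip_force'],s['contact_force'])
ims=[]
for n in("scene","side"):
    im,d=eyes.read_camera(n); k=eyes.calibration(n); P=cloud(k,d)
    m=(d>0)&(np.hypot(P[...,0]-.491,P[...,1]-.304)<.05)&(P[...,2]<.05)&(P[...,2]>.0); z=P[...,2][m]; print(n,m.sum(),np.percentile(z,[5,25,50,75,95]) if m.any() else '')
    u0,v0=((370,100) if n=="scene" else (210,210)); ims.append(cv2.resize(im[v0:v0+120,u0:u0+160],None,fx=2.4,fy=2.4,interpolation=cv2.INTER_CUBIC))
cv2.imwrite("pics/d3.png",np.hstack(ims))
auto(q,[.491,.31,.16],8,-.15,1)
E
```

```text
p [535.427 315.856 170.314] lean 52.2 az 20 yaz 97 yz 0.290 w [310.181 232.591 356.899] q [0.445 0.392 2.118 3.399 0.285 1.755] tip 109 mouthaz -180 rim [505.219 314.275 164.355] 30.8 44.67540239704249 [-0.258 -0.656 -1.619]
scene 430 [0.001 0.003 0.005 0.007 0.009]
side 1136 [0.004 0.005 0.006 0.007 0.009]
1 [-19.  -4.  -6.] p [516.475 311.543 164.347] lean 52.2 az 12 yaz 88 yz 0.290 w [281.315 262.873 350.932] q [0.552 0.402 2.13  3.949 0.381 1.395] tip 109 mouthaz 172 rim [486.37  314.494 158.388]
2 [-0. -4.  0.] p [517.297 298.166 154.526] lean 53.1 az 5 yaz 81 yz 0.306 w [275.015 278.416 337.262] q [0.595 0.44  2.124 4.135 0.488 1.355] tip 109 mouthaz 164 rim [487.939 305.164 148.229]
3 [-1.  6. 10.] p [518.724 279.885 142.694] lean 54.9 az -0 yaz 75 yz 0.343 w [269.803 280.021 317.397] q [0.606 0.484 2.145 4.135 0.591 1.477] tip 110 mouthaz 157 rim [490.484 290.146 135.786]
4 [-4. 22. 22.] p [520.107 267.192 137.632] lean 57.1 az -3 yaz 71 yz 0.391 w [265.117 281.97  302.69 ] q [0.618 0.518 2.158 4.135 0.677 1.591] tip 111 mouthaz 151 rim [493.154 280.138 130.119]
5 [-6. 32. 28.] p [521.489 257.915 135.793] lean 59.4 az -6 yaz 67 yz 0.443 w [261.091 284.078 290.683] q [0.628 0.547 2.167 4.135 0.753 1.696] tip 112 mouthaz 145 rim [495.885 273.107 127.783]
6 [-9. 39. 30.] p [522.889 250.568 135.365] lean 61.6 az -8 yaz 64 yz 0.496 w [257.808 286.068 280.123] q [0.638 0.573 2.174 4.135 0.82  1.794] tip 113 mouthaz 140 rim [498.637 267.663 126.995]
7 [-10.  40.  28.] p [524.616 242.409 134.227] lean 63.6 az -9 yaz 62 yz 0.544 w [255.938 286.946 269.547] q [0.642 0.599 2.179 4.135 0.881 1.886] tip 113 mouthaz 136 rim [501.73  261.198 125.642]
8 [-11.  41.  26.] p [526.65  233.372 132.775] lean 65.4 az -11 yaz 59 yz 0.589 w [255.334 286.671 259.383] q [0.643 0.625 2.184 4.135 0.937 1.971] tip 113 mouthaz 131 rim [505.123 253.666 124.101]
```

View pics/d3.png

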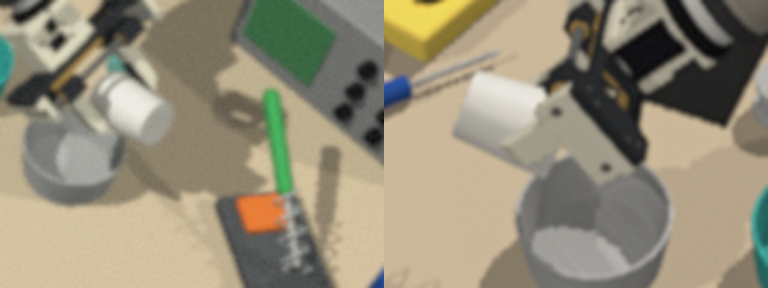

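```bash
python3 - <<'E'
from auto import *
from cell import eyes
from h import cloud,cv2
from scipy.optimize import least_squares
q=cur(); p,R,_,_=fkj(q); cz=R@c; r=rimp(q); f=r-.078*cz; print('pred rim',r,'foot',f,'axis',cz)
pts=[]
for n in("scene","side"):
    im,d=eyes.read_camera(n); k=eyes.calibration(n); P=cloud(k,d); hsv=cv2.cvtColor(im,cv2.COLOR_BGR2HSV)
    m=(d>0)&(np.linalg.norm(P-(f+.02*cz),axis=-1)<.05)&(hsv[...,1]<50)&(hsv[...,2]>110); pts.append(P[m]); print(n,m.sum())
X=np.vstack(pts)
def e(v):
    a=v[3:]/np.linalg.norm(v[3:]); D=X-v[:3]; s=D@a; rr=np.linalg.norm(D-s[:,None]*a,axis=1)
    side=rr-(.0265+.007*np.clip(s,0,.078)/.078); base=np.abs(s)+np.maximum(0,rr-.0265)
    return np.r_[np.where(np.abs(side)<base,side,base),.01*(np.linalg.norm(v[3:])-1)]
o=least_squares(e,np.r_[f,cz],loss='soft_l1',f_scale=.003); a=o.x[3:]/np.linalg.norm(o.x[3:]); print('fit foot',o.x[:3],'axis',a,'tip',np.degrees(np.arccos(a[2])),'cost',np.median(abs(o.fun)))
print(np.median(abs(e(np.r_[f,cz]))))
E
```

```text
pred rim [0.51  0.315 0.167] foot [0.584 0.316 0.192] axis [-0.946 -0.008 -0.324]
scene 692
side 899
fit foot [0.587 0.318 0.183] axis [-0.956  0.017 -0.293] tip 107.00979985980224 cost 0.0012760086242788581
0.005707035521654795
```

The cup really is tipped to 107°, but friction holds the capacitors. I'll shake it along its axis over the dish.

```bash
python3 -c "
from auto import *
q=cur(); play(q,[(1,[10,-8,-15,0]),(1,[-35,0,0,0]),(1,[35,0,0,0]),(1,[-35,0,0,0]),(1,[35,0,0,0])],c)"
python3 -m handwheel '[10,-8,-12,0,0.3,-35,0,0,0,0.3,35,0,0,0,0.3,-35,0,0,0,0.3,35,0,0,0,0.3,-35,0,0,0,0.3,35,0,0,0,0.3]' 60; python3 - <<'E'
from auto import *
from cell import eyes
from h import cloud
q=cur();s=robot.observe();print(info(q,c),s['time'])
for n in("scene","side"):
    im,d=eyes.read_camera(n); k=eyes.calibration(n); P=cloud(k,d)
    m=(d>0)&(np.hypot(P[...,0]-.491,P[...,1]-.304)<.05)&(P[...,2]<.05)&(P[...,2]>.0); z=P[...,2][m]; print(n,m.sum(),np.percentile(z,[5,25,50,75,95]))
E
```

```text
1 [10, -8, -15, 0] p [545.302 308.331 155.549] lean 52.2 az 21 yaz 97 yz 0.290 w [320.274 224.102 341.965] q [0.414 0.429 2.122 3.281 0.323 1.849] tip 109 mouthaz -179 rim [515.105 306.633 149.572]
1 [-35, 0, 0, 0] p [510.302 308.331 155.549] lean 52.2 az 21 yaz 97 yz 0.290 w [285.274 224.102 341.965] q [0.454 0.397 2.194 3.354 0.366 1.807] tip 109 mouthaz -179 rim [480.105 306.633 149.572]
1 [35, 0, 0, 0] p [545.302 308.331 155.549] lean 52.2 az 21 yaz 97 yz 0.290 w [320.274 224.102 341.965] q [0.414 0.429 2.122 3.281 0.323 1.849] tip 109 mouthaz -179 rim [515.105 306.633 149.572]
1 [-35, 0, 0, 0] p [510.302 308.331 155.549] lean 52.2 az 21 yaz 97 yz 0.290 w [285.274 224.102 341.965] q [0.454 0.397 2.194 3.354 0.366 1.807] tip 109 mouthaz -179 rim [480.105 306.633 149.572]
1 [35, 0, 0, 0] p [545.302 308.331 155.549] lean 52.2 az 21 yaz 97 yz 0.290 w [320.274 224.102 341.965] q [0.414 0.429 2.122 3.281 0.323 1.849] tip 109 mouthaz -179 rim [515.105 306.633 149.572]
time: 31.7
tool_pos: [0.5352, 0.3055, 0.1515]
tool_rot: [2.715, 0.809, 2.941]
contact_force: [-0.3, 0.3, -2.7]
opening: 0.0614
grip_force: 59.6
p [535.246 305.468 151.547] lean 51.1 az 21 yaz 97 yz 0.285 w [313.775 222.159 342.579] q [0.416 0.42  2.138 3.285 0.311 1.845] tip 108 mouthaz -179 rim [504.95  303.666 146.125] 31.7
scene 457 [0.002 0.005 0.009 0.02  0.026]
side 1209 [0.004 0.006 0.007 0.021 0.026]
```

```bash
python3 -m handwheel '[-40,0,0,0,0.3,40,0,0,0,0.3,-40,0,0,0,0.3,40,0,0,0,0.3,-40,0,0,0,0.3,40,0,0,0,0.3,-40,0,0,0,0.3,40,0,0,0,0.3]' 60; python3 - <<'E'
from auto import *
from cell import eyes
from h import cloud,cv2
q=cur();s=robot.observe();print(info(q,c),s['time'])
ims=[]
for n in("scene","side"):
    im,d=eyes.read_camera(n); k=eyes.calibration(n); P=cloud(k,d)
    m=(d>0)&(np.hypot(P[...,0]-.491,P[...,1]-.304)<.05)&(P[...,2]<.05)&(P[...,2]>.0); z=P[...,2][m]; print(n,m.sum(),(z>.012).sum(),np.percentile(z,[5,25,50,75,95]))
    u0,v0=((360,120) if n=="scene" else (250,250)); ims.append(cv2.resize(im[v0:v0+90,u0:u0+90],None,fx=4.4,fy=4.4,interpolation=cv2.INTER_CUBIC))
cv2.imwrite("pics/d4.png",np.hstack(ims))
E
```

```text
time: 32.6
tool_pos: [0.5316, 0.3045, 0.1488]
tool_rot: [2.721, 0.803, 2.945]
contact_force: [-1.6, 1.6, -3.4]
opening: 0.0618
grip_force: 59.6
p [531.572 304.491 148.848] lean 50.7 az 21 yaz 97 yz 0.284 w [311.41  221.608 341.572] q [0.417 0.42  2.145 3.287 0.31  1.844] tip 107 mouthaz -179 rim [501.24  302.671 143.635] 32.6
scene 456 194 [0.002 0.005 0.008 0.02  0.026]
side 1204 467 [0.004 0.006 0.008 0.021 0.026]
```

View pics/d4.png

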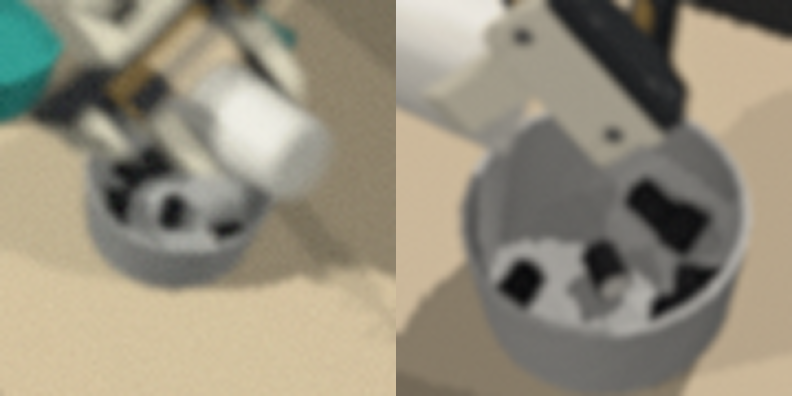

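```bash
cat > t2.py <<'E'
from auto import *
q0=cur(); print(info(q0,c))
def A(s):
    q=play(q0,[(2,[0,0,20,s]),(4,[0,-30,5,s]),(4,[10,-30,0,s]),(4,[30,-30,0,s]),(4,[30,-10,0,s]),(2,[30,0,0,s])],c)
    return q
for s in(.15,-.15): print('spin',s); A(s)
E
python3 t2.py | sed 's/yz.*w \[/w [/'
```

```text
p [547.559 307.372 159.081] lean 52.3 az 20 yaz 97 w [321.893 223.586 344.923] q [0.411 0.424 2.117 3.284 0.315 1.845] tip 109 mouthaz -179 rim [517.371 305.757 153.034]
spin 0.15
2 [0, 0, 20, 0.15] p [547.559 307.372 199.081] lean 52.3 az 38 yaz 114 w [356.732 160.639 384.923] q [0.227 0.338 2.082 1.963 0.364 2.828] tip 109 mouthaz -162 rim [519.196 296.908 193.034]
4 [0, -30, 5, 0.15] p [547.559 187.372 219.081] lean 52.3 az 72 yaz 148 w [472.914 -41.481 404.923] q [-0.249  0.423  1.846  1.068  1.123  2.959] tip 109 mouthaz -128 rim [530.059 162.721 213.034]
4 [10, -30, 0, 0.15] p [587.559  67.372 219.081] lean 52.3 az 106 yaz -177 w [ 655.172 -163.656  404.923] q [-0.358  0.738  1.239  0.702  1.767  2.794] tip 109 mouthaz -94 rim [587.035  37.145 213.034]
4 [30, -30, 0, 0.15] p [667.887 -43.353 210.774] lean 51.4 az 139 yaz -144 w [ 848.121 -198.269  400.51 ] q [-0.317  1.297  0.045  0.593  2.577  2.702] tip 108 mouthaz -60 rim [684.263 -68.85  205.095]
4 [30, -10, 0, 0.15] p [646.932 -60.881 182.961] lean 47.4 az 171 yaz -112 w [868.131 -94.627 388.91 ] q [-0.196  1.31   0.045 -0
[... 759 characters left out ...]
 [0.07  0.661 2.173 4.135 0.887 1.859] tip 113 mouthaz 105 rim [559.415 -53.503  93.856]
4 [30, -30, 0, -0.15] p [ 622.045 -291.741   50.68 ] lean 66.1 az -61 yaz 9 w [489.017 -47.62  173.933] q [-0.253  0.882  1.888  4.135  0.922  1.939] tip 113 mouthaz 81 rim [ 623.992 -262.303   41.727]
4 [30, -10, 0, -0.15] p [ 620.759 -429.986    0.824] lean 72.1 az -72 yaz -2 w [ 533.423 -154.064   94.218] q [-0.419  1.078  1.666  4.135  1.015  2.076] tip 112 mouthaz 63 rim [ 631.22  -402.468   -8.333]
2 [30, 0, 0, -0.15] p [ 609.215 -478.316  -18.824] lean 75.3 az -77 yaz -5 w [ 541.419 -192.035   58.179] q [-0.474  1.159  1.582  4.135  1.072  2.141] tip 112 mouthaz 55 rim [ 622.816 -452.254  -28.111]
```

```bash
python3 -m handwheel '[0,0,15,0.15,0.3,0,0,15,0.15,0.3,0,-20,5,0.15,0.3,0,-30,5,0.15,0.3,0,-30,0,0.15,0.3,5,-30,0,0.15,0.3,10,-30,0,0.15,0.3]' 60; python3 - <<'E'
from auto import *
from cell import eyes
from h import cloud,cv2
q=cur();s=robot.observe();print(info(q,c),s['time'])
ims=[]
for n in("scene","side"):
    im,d=eyes.read_camera(n); k=eyes.calibration(n); P=cloud(k,d)
    m=(d>0)&(np.hypot(P[...,0]-.491,P[...,1]-.304)<.05)&(P[...,2]<.05)&(P[...,2]>.0); z=P[...,2][m]; print(n,m.sum(),(z>.012).sum())
    u0,v0=((360,120) if n=="scene" else (250,250)); ims.append(cv2.resize(im[v0:v0+85,u0:u0+85],None,fx=4.7,fy=4.7,interpolation=cv2.INTER_CUBIC))
cv2.imwrite("pics/d5.png",np.hstack(ims))
E
```

```text
time: 33.4
tool_pos: [0.5793, 0.2463, 0.1919]
tool_rot: [2.661, 0.903, -2.926]
contact_force: [2.0, 0.0, -0.5]
opening: 0.0615
grip_force: 59.6
p [579.271 246.298 191.883] lean 56.7 az 46 yaz 125 yz 0.286 w [402.543  63.736 358.981] q [-0.032  0.413  2.065  1.737  0.678  2.735] tip 113 mouthaz -153 rim [553.451 231.698 183.477] 33.4
scene 24 9
side 1206 470
```

View pics/d5.png

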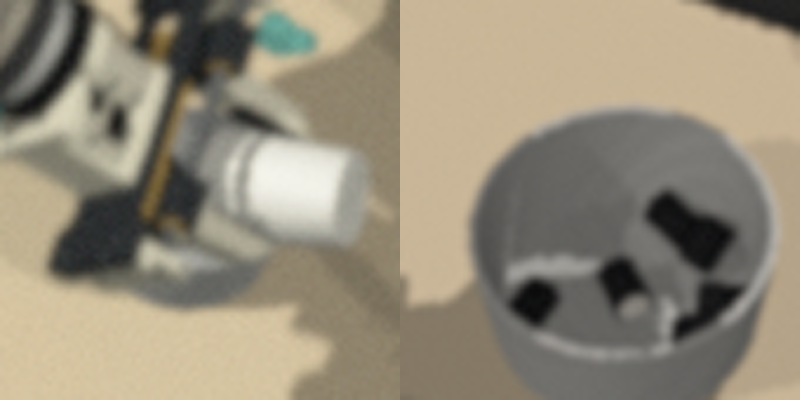

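```bash
python3 -m handwheel '[0,-35,0,0.15,0.3,0,-35,0,0.15,0.3,0,-35,0,0.15,0.3,0,-35,0,0.15,0.3,0,-35,0,0.15,0.3]' 60; python3 - <<'E'
from auto import *
from cell import eyes
from h import cloud,cv2
q=cur();s=robot.observe();print(info(q,c),s['time'])
G=[]
for n in("scene","side"):
    im,d=eyes.read_camera(n); k=eyes.calibration(n); P=cloud(k,d)
    m=(d>0)&(np.hypot(P[...,0]-.491,P[...,1]-.304)<.057)&(P[...,2]<.055)&(P[...,2]>.012); G.append(P[m]); print(n,m.sum())
X=np.vstack([g-(0,0,0) for g in G])
# top-down height map 3 mm cells, 1 char per cell
for Xn in G:
    H=np.zeros((32,32)); i=((Xn[:,0]-.443)/.003).astype(int).clip(0,31); j=((Xn[:,1]-.256)/.003).astype(int).clip(0,31); np.maximum.at(H,(i,j),Xn[:,2]*1000)
    print('\n'.join(''.join('%2d '%h if h else ' . ' for h in r) for r in H)); print()
E
```

```text
time: 34.0
tool_pos: [0.5816, 0.0761, 0.1928]
tool_rot: [2.659, 0.906, -2.206]
contact_force: [1.3, 0.9, -0.5]
opening: 0.0614
grip_force: 59.6
p [581.644  76.11  192.832] lean 56.9 az 87 yaz 166 yz 0.286 w [ 569.333 -178.313  358.966] q [-0.432  0.666  1.537  0.892  1.501  2.767] tip 114 mouthaz -112 rim [571.903  48.127 184.312] 34.0
scene 292
side 774
 .  .  .  .  .  .  . 39 33 42 26 36 41 19 39 27 34 36 19 39 33 50  . 37 23 28 31  .  .  .  .  . 
 .  .  .  . 39  .  .  .  .  .  .  .  . 22 17 24  . 21  .  . 27 19 29 27  .  . 23 27  .  .  .  . 
 .  .  .  .  .  .  .  .  .  .  .  .  . 18  . 23  . 23  .  . 21 26 26  . 23  .  .  . 26 33  .  . 
 .  .  .  . 23 27  .  .  .  .  .  .  . 14 19 23 24  . 20  .  . 27 34  .  .  .  .  .  . 33 38  . 
 .  .  .  . 27 26  .  .  .  .  .  .  . 17  . 22  . 20  . 24 19 26  . 31 22  .  .  .  .  . 24  . 
 .  .  . 24 18  .  .  . 24  .  .  .  . 21  . 22 19 12 19  . 15 29 22 23  .  .  .  .  .  . 13 30 
16  .  .  . 29 31 26  . 26  . 20  .  . 19  .  .  . 13  .  . 25  . 24  . 23  .  .  .  .  .  . 38 
 .  .  .  . 27  . 26  .  . 21 22  .  .  .  .  .  .  .  .  . 19  
[... 4764 characters left out ...]
  .  .  .  .  .  .  . 
23  .  .  .  .  .  .  .  .  .  .  .  .  .  .  .  . 16 21 22 20 20 22 21 18  . 19  .  .  .  .  . 
28  . 12  .  .  .  .  .  .  .  .  .  .  .  .  .  .  . 22 25 24 24 23 24 21 20  .  .  .  .  .  . 
45 39 14  .  .  .  .  .  .  .  .  .  .  .  .  .  .  . 23 23 23 24 24 26 25 22  .  .  .  .  .  . 
 . 31 42 20  .  .  .  .  .  .  .  .  .  .  .  .  .  . 23 22 24 25 26 24 24 26  .  .  .  .  .  . 
 .  . 27 31 12 17  .  .  .  .  .  .  .  .  .  .  .  . 20 21 24 22 23 24 24  .  .  .  .  .  .  . 
 .  .  . 34 34 13 14  .  .  .  .  .  .  .  .  .  .  .  .  .  . 18 22 21  .  .  .  .  .  .  .  . 
 .  .  .  . 34 39 43 32 38 47 30 39 41 34 32 37 31 38 36 31 32 31 31  .  .  .  .  .  .  .  .  .
```

```bash
cat > t3.py <<'E'
from auto import *
q0=cur()
q=play(q0,[(5,[0,-5,0,.15]),(5,[0,0,0,.15]),(1,[0,0,0,.1])],c)
for row in([45,0,0,0],[40,0,30,0],[45,0,15,0]):
    print(row); play(q,[(4,[45,0,0,0]),(4,row),(4,row),(6,row),(6,row),(6,row),(6,row),(10,row),(10,row)],c)
E
python3 t3.py | sed 's/yz.*w \[/w [/'
```

```text
5 [0, -5, 0, 0.15] p [585.188  48.511 191.93 ] lean 56.8 az 130 yaz -151 w [ 747.755 -147.253  358.457] q [-0.295  0.947  0.933  0.56   2.092  2.564] tip 114 mouthaz -69 rim [597.01   21.339 183.42 ]
5 [0, 0, 0, 0.15] p [585.188  48.511 191.93 ] lean 56.8 az 173 yaz -108 w [837.577  16.085 358.457] q [-0.072  1.138  0.513  0.076  2.48   2.005] tip 114 mouthaz -26 rim [612.359  36.687 183.42 ]
1 [0, 0, 0, 0.1] p [585.188  48.511 191.93 ] lean 56.8 az 178 yaz -103 w [839.553  41.444 358.457] q [-0.042  1.148  0.492 -0.019  2.494  1.891] tip 114 mouthaz -20 rim [613.404  39.459 183.42 ]
[45, 0, 0, 0]
4 [45, 0, 0, 0] p [638.591  43.078 164.41 ] lean 52.3 az 178 yaz -104 w [879.09   33.67  350.298] q [-0.049  1.355  0.045 -0.016  2.655  1.888] tip 110 mouthaz -20 rim [667.318  33.833 158.105]
4 [45, 0, 0, 0] p [639.888  37.774 172.907] lean 51.5 az 177 yaz -105 w [877.636  23.777 362.018] q [-0.06   1.341  0.045 -0.002  2.655  1.893] tip 109 mouthaz -21 rim [668.587  28.234 166.917]
4 [45, 0, 0, 0] p [640.928  33.741 180.199] lean 50.9 az 175 yaz -106 w [876.187  15.119 372.004] q [-0.07 
[... 4082 characters left out ...]
.257 -14.57  581.471] q [-0.112  1.082  0.045  0.134  2.655  1.98 ] tip 96 mouthaz -23 rim [662.813  13.26  339.857]
6 [45, 0, 15, 0] p [630.938  23.309 359.223] lean 35.6 az 165 yaz -113 w [801.51  -23.757 606.555] q [-0.125  1.051  0.045  0.18   2.655  2.012] tip 95 mouthaz -24 rim [659.267  11.267 360.942]
10 [45, 0, 15, 0] p [626.291  21.222 384.187] lean 34.2 az 159 yaz -115 w [786.253 -38.659 635.801] q [-0.146  1.014  0.045  0.255  2.655  2.065] tip 94 mouthaz -25 rim [654.185   8.299 386.525]
10 [45, 0, 15, 0] p [622.846  19.182 401.16 ] lean 33.7 az 155 yaz -116 w [775.548 -53.    654.052] q [-0.167  0.991  0.045  0.328  2.655  2.115] tip 93 mouthaz -27 rim [650.34    5.461 403.671]
```

```bash
cat > beam.py <<'E'
from auto import *
import itertools,time
from multiprocessing import Pool
D=[np.zeros(3)]+[45*np.array(v)/np.linalg.norm(v) for v in itertools.product((-1,0,1),repeat=3) if any(v)]
C=[list(d.round())+[s] for d in D for s in(-.15,0,.15) if d.any() or s]
K=5
def st(q):
    p,R,w,_=fkj(q); cz=R@c; return np.degrees(np.arccos(np.clip(cz[2],-1,1))),rimp(q),p,R,w
def ok(q):
    t,r,p,R,w=st(q)
    if t>66 and r[2]>.225: return False
    if min(r[2],r[2]-.078*(R@c)[2])<.10 or p[2]<.12 or w[2]<.18: return False
    if p[0]<.25 or abs(p[1])>.5: return False
    if np.hypot(r[0]-.491,r[1]-.304)<.14 and r[2]<.14: return False
    if w[0]<.25: return False
    return True
def ex(q):
    out=[]
    for u in C:
        x=q; g=True
        for i in range(K):
            y=step(x,u)
            if np.abs(y-x).max()>.3: g=False;break
            x=y
            if not ok(x): g=False;break
        if g: out.append((st(x)[0],x,u))
    return out
def key(x): return tuple((x/ .12).round().astype(int))
if __name__=="__main__":
    q=cur(); B=[(st(q)[0],q,[])]; seen=set(); t0=time.time(); best=B[0]
    with Pool(4) as P:
        for dep in range(28):
            N=[]
            for b,o in zip(B,P.map(ex,[b[1] for b in B],chunksize=2)):
                for t,x,u in o:
                    k=key(x)
                    if k in seen: continue
                    seen.add(k); N.append((t,x,b[2]+[u]))
            if not N: break
            N.sort(key=lambda z:z[0]); B=N[:10]+[N[i] for i in np.unique(np.random.default_rng(dep).integers(0,min(len(N),300),22))]
            if N[0][0]<best[0]: best=N[0]
            print(dep,round(N[0][0],1),round(time.time()-t0),flush=True)
            if best[0]<30 or time.time()-t0>110: break
    q=cur()
    for u in best[2]: q=run(q,[u]*K); print(u,info(q,c))
E
OMP_NUM_THREADS=1 timeout 150 python3 beam.py | sed 's/yz.*w \[/w [/'
```

```text
0 113.7 0
1 110.3 2
2 107.7 4
3 101.9 6
4 96.1 8
5 88.8 10
6 80.6 12
7 73.9 14
8 65.7 15
9 57.1 17
10 48.0 19
11 38.5 22
12 28.8 25
[np.float64(0.0), np.float64(-45.0), np.float64(0.0), 0.15] p [ 585.188 -151.489  191.93 ] lean 56.8 az 130 yaz -151 w [ 747.755 -347.253  358.457] q [-0.528  1.097  0.603  0.419  2.358  2.417] tip 114 mouthaz -69 rim [ 597.01  -178.661  183.42 ]
[np.float64(32.0), np.float64(32.0), np.float64(0.0), 0] p [705.006  17.9   185.667] lean 56.1 az 128 yaz -153 w [ 860.117 -181.075  355.467] q [-0.295  1.349  0.045  0.838  2.443  2.977] tip 113 mouthaz -70 rim [716.403  -9.53  177.41 ]
[np.float64(45.0), np.float64(0.0), np.float64(0.0), 0.15] p [660.6    45.665 147.017] lean 49.3 az 162 yaz -117 w [880.076 -24.446 345.506] q [-0.115  1.36   0.045  0.274  2.57   2.168] tip 108 mouthaz -30 rim [687.241  31.071 141.746]
[np.float64(45.0), np.float64(0.0), np.float64(0.0), 0] p [689.559  51.64  120.064] lean 42.9 az 157 yaz -120 w [880.303 -28.306 343.018] q [-0.119  1.363  0.045  0.293  2.441  2.18 ] tip 102 mouthaz -32 rim [715.956  35.854 117.942]
[np.float64(
[... 1347 characters left out ...]
41.886 143.747 288.972]
[np.float64(32.0), np.float64(0.0), np.float64(32.0), 0] p [831.456 118.834 353.863] lean 11.7 az 14 yaz -81 w [771.626 104.468 651.684] q [0.036 0.994 0.045 0.042 1.903 1.467] tip 48 mouthaz 8 rim [851.086 121.477 377.49 ]
[np.float64(32.0), np.float64(0.0), np.float64(32.0), 0] p [847.668 101.621 425.05 ] lean 21.1 az 11 yaz -81 w [739.978  81.19  708.72 ] q [0.006 0.918 0.045 0.067 1.814 1.45 ] tip 39 mouthaz 8 rim [863.18  103.652 451.616]
[np.float64(32.0), np.float64(0.0), np.float64(32.0), 0] p [868.41   88.179 486.855] lean 30.8 az 9 yaz -81 w [714.521  63.008 747.944] q [-0.019  0.864  0.045  0.093  1.7    1.436] tip 29 mouthaz 8 rim [879.243  89.602 515.684]
```

```bash
python3 -m handwheel '[5,-30,0,0.15,0.3,5,-30,0,0.15,0.3,5,-20,0,0.15,0.3,5,-10,0,0.15,0.3,10,0,0,0.15,0.3,30,10,0,0,0.3,35,15,0,0,0.3,35,15,0,0,0.3]' 60 >/dev/null; python3 - <<'E'
from auto import *
q=cur();s=robot.observe();print(info(q,c),s['time'])
play(q,[(3,[45,0,0,.15]),(3,[45,0,0,.1]),(4,[45,0,0,0]),(4,[45,0,0,.15]),(5,[45,0,0,0]),(5,[45,0,0,0])],c)
print(); play(q,[(5,[45,0,0,0]),(3,[45,0,0,.15]),(5,[45,0,0,0]),(5,[45,0,10,.1]),(5,[45,0,10,0])],c)
E
```

```text
p [696.336  25.855 192.84 ] lean 57.0 az 129 yaz -152 yz 0.283 w [ 858.103 -171.314  358.487] q [-0.284  1.312  0.122  0.816  2.435  2.951] tip 114 mouthaz -69 rim [707.968  -1.37  184.234] 34.9
3 [45, 0, 0, 0.15] p [653.532 104.735 243.359] lean 62.4 az 144 yaz -137 yz 0.359 w [872.61  -52.407 384.053] q [-0.147  1.316  0.045  0.952  2.621  3.105] tip 118 mouthaz -59 rim [669.842  80.85  232.681]
3 [45, 0, 0, 0.1] p [634.941 157.027 247.967] lean 63.9 az 151 yaz -130 yz 0.361 w [874.265  25.307 381.597] q [-0.059  1.319  0.045  0.972  2.655  3.105] tip 119 mouthaz -53 rim [653.762 135.437 236.56 ]
4 [45, 0, 0, 0] p [640.232 134.524 244.644] lean 64.4 az 149 yaz -132 yz 0.361 w [875.57   -6.152 376.208] q [-0.094  1.325  0.045  0.977  2.655  3.105] tip 119 mouthaz -55 rim [658.222 112.348 233.02 ]
4 [45, 0, 0, 0.15] p [602.192 256.192 242.709] lean 65.6 az 160 yaz -120 yz 0.343 w [862.098 160.587 368.374] q [0.097 1.334 0.045 1.008 2.655 3.105] tip 121 mouthaz -43 rim [624.038 238.334 230.285]
5 [45, 0, 0, 0] p [618.943 212.91  239.684] lean 66.1 az 156 yaz -124 yz 0.341 w [872.27   
[... 634 characters left out ...]
4  1.327  0.045  0.936  2.443  3.105] tip 115 mouthaz -65 rim [707.575 109.892 205.548]
5 [45, 0, 0, 0] p [732.794 151.267 189.893] lean 56.2 az 125 yaz -154 yz 0.221 w [876.594 -56.508 359.109] q [-0.151  1.345  0.045  0.936  2.294  3.105] tip 114 mouthaz -70 rim [743.817 123.809 181.229]
5 [45, 0, 10, 0.1] p [677.524 198.224 250.399] lean 57.8 az 138 yaz -141 yz 0.234 w [868.141  25.18  412.275] q [-0.059  1.284  0.045  0.977  2.446  3.105] tip 116 mouthaz -58 rim [694.096 173.998 240.965]
5 [45, 0, 10, 0] p [710.628 196.277 256.189] lean 55.8 az 128 yaz -148 yz 0.152 w [865.169  -2.306 426.966] q [-0.091  1.267  0.045  0.988  2.333  3.105] tip 115 mouthaz -62 rim [724.938 170.452 247.312]
```

```bash
sed -i 's/best\[0\]<30/best[0]<60/' beam.py; OMP_NUM_THREADS=1 timeout 150 python3 beam.py | sed 's/np.float64(\(-*[0-9.]*\))/\1/g; s/yz.*q \[/q [/' | grep p
```

```text
[0.0, 45.0, 0.0, 0.15] p [611.136 243.948 179.879] lean 55.2 az 169 yaz -111 q [0.141 1.351 0.045 0.55  2.617 2.564] tip 113 mouthaz -28 rim [638.065 231.173 171.997]
[45.0, 0.0, 0.0, 0] p [644.645 207.752 151.919] lean 50.2 az 164 yaz -116 q [0.075 1.359 0.045 0.487 2.524 2.47 ] tip 108 mouthaz -30 rim [671.352 193.431 146.248]
[45.0, 0.0, 0.0, 0.15] p [657.73  158.21  121.718] lean 42.9 az -155 yaz -75 q [ 0.194  1.361  0.045 -0.252  2.455  1.433] tip 102 mouthaz 13 rim [687.592 165.623 119.761]
[26.0, 26.0, 26.0, 0] p [633.336 233.682 215.277] lean 37.0 az -154 yaz -76 q [ 0.286  1.23   0.045 -0.17   2.498  1.551] tip 96 mouthaz 13 rim [663.149 241.435 216.529]
[32.0, 32.0, 0.0, 0.15] p [672.556 326.455 179.451] lean 32.2 az -105 yaz -32 q [ 0.505  1.255  0.045 -0.49   2.194  0.887] tip 90 mouthaz 58 rim [688.077 352.778 183.536]
[32.0, 32.0, 0.0, -0.15] p [651.902 371.478 130.792] lean 23.5 az -138 yaz -74 q [ 0.459  1.286  0.045 -0.133  2.202  1.731] tip 81 mouthaz 17 rim [679.756 381.064 139.889]
[26.0, 26.0, 26.0, 0] p [643.463 411.526 213.022] lean 15.5 az -132 yaz -75 q [ 0.503  1.174  0.045 -0.106  2.177  1.777] tip 73 mouthaz 18 rim [669.871 420.579 226.105]
[32.0, 32.0, 0.0, 0.15] p [690.999 485.916 169.641] lean 10.8 az -63 yaz -32 q [ 0.589  1.218  0.045 -0.198  1.894  1.09 ] tip 65 mouthaz 62 rim [702.445 509.283 186.178]
[26.0, 26.0, 26.0, -0.15] p [676.215 496.812 235.654] lean 10.0 az -44 yaz -75 q [ 0.604  1.139  0.045 -0.182  1.919  1.835] tip 55 mouthaz 21 rim [697.003 505.698 256.616]
```

```bash
python3 -m handwheel '[0,45,0,0.15,0.3,0,45,0,0.15,0.3,0,45,0,0.15,0.3,0,45,0,0.15,0.3,0,45,0,0.15,0.3,45,0,0,0,0.3,45,0,0,0,0.3]' 60 >/dev/null; python3 - <<'E'
from auto import *
q=cur();s=robot.observe();print(info(q,c),s['time'])
play(q,[(4,[45,0,0,0]),(4,[45,0,0,.1]),(5,[45,0,0,0]),(5,[45,0,0,0]),(5,[45,0,0,0])],c)
print(); play(q,[(4,[45,0,0,.15]),(4,[40,0,0,0]),(4,[45,10,0,0]),(5,[40,10,15,0]),(5,[45,10,10,0])],c)
E
```

```text
p [620.823 230.261 167.976] lean 53.9 az 168 yaz -112 yz 0.241 w [861.563 181.136 347.18 ] q [0.12  1.361 0.039 0.516 2.597 2.519] tip 112 mouthaz -28 rim [647.813 217.279 160.659] 35.6
4 [45, 0, 0, 0] p [647.093 203.022 146.428] lean 49.7 az 164 yaz -116 yz 0.190 w [869.86  138.127 343.015] q [0.071 1.363 0.045 0.469 2.517 2.447] tip 108 mouthaz -30 rim [673.905 188.811 140.98 ]
4 [45, 0, 0, 0.1] p [651.737 169.744 122.33 ] lean 43.9 az -177 yaz -96 yz 0.143 w [862.212 180.759 341.56 ] q [0.12  1.365 0.045 0.078 2.495 1.89 ] tip 103 mouthaz -8 rim [682.257 166.212 119.772]
5 [45, 0, 0, 0] p [689.443 136.426  96.731] lean 36.4 az -179 yaz -98 yz 0.103 w [870.106 138.012 341.356] q [0.07  1.365 0.045 0.052 2.366 1.833] tip 96 mouthaz -8 rim [719.976 132.358  98.015]
5 [45, 0, 0, 0] p [731.149 111.699  72.008] lean 28.2 az 177 yaz -99 yz 0.061 w [874.851 105.349 339.948] q [0.033 1.366 0.045 0.046 2.221 1.797] tip 88 mouthaz -9 rim [761.125 107.104  77.558]
5 [45, 0, 0, 0] p [777.791  93.402  48.681] lean 19.4 az 173 yaz -100 yz 0.018 w [878.069  80.505 335.493] q [0.005 1.372 0.045 0.
[... 377 characters left out ...]
 q [ 0.172  1.362  0.045 -0.242  2.474  1.521] tip 102 mouthaz 7 rim [686.616 150.564 122.138]
4 [45, 10, 0, 0] p [682.582 145.63  102.605] lean 37.7 az -156 yaz -81 yz 0.196 w [852.232 222.316 343.065] q [ 0.168  1.363  0.045 -0.223  2.364  1.532] tip 96 mouthaz 8 rim [712.963 150.746 103.759]
5 [40, 10, 15, 0] p [706.092 149.336 144.239] lean 30.2 az -152 yaz -81 yz 0.187 w [840.967 221.371 407.113] q [ 0.169  1.289  0.045 -0.214  2.3    1.527] tip 88 mouthaz 9 rim [735.937 154.967 149.539]
5 [45, 10, 10, 0] p [745.023 150.87  149.82 ] lean 21.7 az -144 yaz -81 yz 0.177 w [836.336 216.37  432.406] q [ 0.165  1.26   0.045 -0.199  2.17   1.528] tip 79 mouthaz 11 rim [773.551 156.956 159.801]
```

```bash
python3 -m handwheel '[45,0,5,0,0.3,45,0,5,0,0.3,45,0,5,0,0.3,45,0,5,0.1,0.3,45,0,5,0.1,0.3,45,0,5,0.1,0.3,45,0,5,0.1,0.3,45,0,10,0,0.3]' 60 >/dev/null; python3 - <<'E'
from auto import *
q=cur();s=robot.observe();print(info(q,c),s['time'])
for r in([45,0,15,0],[45,5,8,0],[45,0,22,0]): print(r); play(q,[(8,r),(8,r),(8,r)],c)
E
```

```text
p [641.816 160.089 158.594] lean 45.6 az -175 yaz -94 yz 0.166 w [858.176 179.144 371.451] q [0.119 1.334 0.038 0.04  2.565 1.861] tip 104 mouthaz -7 rim [672.308 157.008 155.237] 36.4
[45, 0, 15, 0]
8 [45, 0, 15, 0] p [680.923 107.513 203.812] lean 33.8 az -178 yaz -97 yz 0.108 w [850.14  113.561 456.423] q [0.044 1.232 0.045 0.007 2.455 1.777] tip 93 mouthaz -8 rim [711.407 103.797 206.536]
8 [45, 0, 15, 0] p [731.844  75.111 226.194] lean 20.4 az 178 yaz -99 yz 0.046 w [837.825  71.365 511.216] q [-0.006  1.167  0.045  0.014  2.285  1.738] tip 80 mouthaz -9 rim [760.821  70.793 235.797]
8 [45, 0, 15, 0] p [800.559  55.704 238.734] lean 5.7 az 159 yaz -100 yz -0.020 w [828.716  44.697 541.338] q [-0.038  1.131  0.045  0.037  2.059  1.721] tip 65 mouthaz -11 rim [826.002  50.774 255.433]
[45, 5, 8, 0]
8 [45, 5, 8, 0] p [687.483 141.708 159.286] lean 33.7 az -179 yaz -98 yz 0.102 w [856.211 145.634 412.265] q [0.08  1.284 0.045 0.047 2.4   1.838] tip 93 mouthaz -8 rim [717.945 137.847 162.05 ]
8 [45, 5, 8, 0] p [749.098 135.323 151.861] lean 20.2 az 174 yaz -100 yz 0.024 w [853.702 1
[... 215 characters left out ...]
0.041 1.246 0.045 0.093 1.935 1.829] tip 66 mouthaz -13 rim [851.943 130.629 159.548]
[45, 0, 22, 0]
8 [45, 0, 22, 0] p [668.693 105.741 246.026] lean 33.8 az -178 yaz -97 yz 0.106 w [837.633 111.367 498.831] q [0.042 1.182 0.045 0.008 2.504 1.777] tip 93 mouthaz -8 rim [699.171 101.997 248.779]
8 [45, 0, 22, 0] p [705.516  72.332 294.571] lean 20.4 az 177 yaz -99 yz 0.043 w [811.383  67.678 579.621] q [-0.011  1.084  0.045  0.017  2.368  1.738] tip 80 mouthaz -9 rim [734.483  67.943 304.173]
8 [45, 0, 22, 0] p [763.292  52.937 324.676] lean 5.7 az 155 yaz -100 yz -0.025 w [790.567  40.456 627.303] q [-0.046  1.025  0.045  0.045  2.163  1.723] tip 65 mouthaz -11 rim [788.677  47.875 341.424]
```

```bash
python3 -m handwheel '[45,0,8,0,0.3,45,0,8,0,0.3,45,0,8,0,0.3,45,0,8,0,0.3,45,0,8,0,0.3,45,0,8,0,0.3,45,0,8,0,0.3,45,0,8,0,0.3]' 60 >/dev/null; python3 -m handwheel '[45,0,8,0,0.3,45,0,8,0,0.3,45,0,8,0,0.3,45,0,8,0,0.3,45,0,8,0,0.3,45,0,8,0,0.3]' 60 >/dev/null; python3 - <<'E'
from auto import *
q=cur();s=robot.observe();print(info(q,c),s['time'])
for s in(0,.1,-.1,.2):
    r=[45,0,10,0]; r2=[45,0,25,0]; print(s); x=play(q,[(1,[0,0,0,s]),(8,r),(16,r2),(8,r2),(4,r2),(4,r2),(4,r2)],c)
E
```

```text
p [721.474  81.557 154.758] lean 27.5 az -179 yaz -98 yz 0.082 w [861.978  83.841 424.455] q [ 0.009  1.273  0.037 -0.005  2.312  1.74 ] tip 87 mouthaz -8 rim [751.455  77.617 160.767] 37.8
0
1 [0, 0, 0, 0] p [721.245  81.535 154.705] lean 27.5 az -179 yaz -98 yz 0.082 w [861.701  83.813 424.427] q [ 0.009  1.269  0.045 -0.005  2.307  1.74 ] tip 87 mouthaz -8 rim [751.225  77.595 160.718]
8 [45, 0, 10, 0] p [787.59   58.934 159.231] lean 13.1 az 176 yaz -99 yz 0.022 w [856.256  53.998 455.446] q [-0.026  1.233  0.045  0.012  2.091  1.717] tip 73 mouthaz -9 rim [815.092  54.509 172.443]
16 [45, 0, 25, 0] p [911.291  35.15  319.399] lean 21.0 az 7 yaz -99 yz -0.108 w [803.141  21.138 603.284] q [-0.069  1.055  0.045  0.071  1.681  1.7  ] tip 40 mouthaz -17 rim [926.723  29.685 345.524]
8 [45, 0, 25, 0] p [985.453  29.385 378.926] lean 38.5 az 5 yaz -97 yz -0.163 w [796.718  13.914 616.881] q [-0.079  1.038  0.045  0.101  1.394  1.692] tip 24 mouthaz -30 rim [992.253  23.474 408.41 ]
4 [45, 0, 25, 0] p [1020.185   27.19   407.063] lean 47.1 az 4 yaz -96 yz -0.185 w [798.07   11.741 614.
[... 4111 characters left out ...]
1  1.039  0.045  0.019  1.381  1.489] tip 21 mouthaz 4 rim [994.145  12.554 409.481]
4 [45, 0, 25, 0] p [1021.906    8.66   407.621] lean 47.4 az -2 yaz -90 yz 0.034 w [798.295  15.418 613.62 ] q [-0.077  1.042  0.045  0.036  1.229  1.481] tip 12 mouthaz 8 rim [1024.199    9.586  438.352]
4 [45, 0, 25, 0] p [1052.453    6.287  435.029] lean 55.6 az -1 yaz -90 yz 0.034 w [801.618  11.901 606.881] q [-0.081  1.051  0.045  0.055  1.077  1.47 ] tip 4 mouthaz 23 rim [1050.317    7.212  465.772]
4 [45, 0, 25, 0] p [1077.602    4.42   461.709] lean 63.4 az -1 yaz -90 yz 0.035 w [805.816   9.    598.07 ] q [-0.084  1.062  0.045  0.075  0.931  1.457] tip 4 mouthaz 155 rim [1071.326    5.334  491.88 ]
```

```bash
python3 -m handwheel '[0,0,0,0.13,0.3,45,0,10,0,0.3,45,0,10,0,0.3,45,0,10,0,0.3,45,0,10,0,0.3,45,0,10,0,0.3,45,0,10,0,0.3,45,0,10,0,0.3]' 60 >/dev/null; python3 -m handwheel '[45,0,10,0,0.3,45,0,10,0,0.3,45,0,10,0,0.3,45,0,20,0,0.3,45,0,20,0,0.3,45,0,20,0,0.3,45,0,20,0,0.3,45,0,20,0,0.3]' 60 >/dev/null; python3 - <<'E'
from auto import *
q=cur();s=robot.observe();print(info(q,c),s['time'])
for s in(0,.1,-.1):
    r2=[45,0,25,0]; print(s); x=play(q,[(1,[0,0,0,s]),(8,r2),(8,r2),(8,r2),(4,r2)],c)
E
```

```text
p [827.457  34.94  199.319] lean 3.8 az -140 yaz -91 yz 0.044 w [842.65   47.875 502.774] q [-0.034  1.181  0.037 -0.048  1.972  1.544] tip 62 mouthaz -0 rim [852.534  34.991 217.254] 39.4
0
1 [0, 0, 0, 0] p [827.242  34.928 199.248] lean 3.8 az -139 yaz -91 yz 0.044 w [842.37   47.86  502.706] q [-0.034  1.178  0.045 -0.048  1.967  1.545] tip 62 mouthaz -0 rim [852.315  34.979 217.187]
8 [45, 0, 25, 0] p [890.372  21.693 280.895] lean 14.4 az -7 yaz -91 yz 0.028 w [815.404  31.538 575.455] q [-0.055  1.09   0.045 -0.019  1.756  1.529] tip 45 mouthaz -0 rim [909.057  21.818 305.418]
8 [45, 0, 25, 0] p [962.538  13.11  347.089] lean 31.9 az -3 yaz -91 yz 0.017 w [802.167  20.429 605.372] q [-0.07   1.052  0.045  0.013  1.488  1.517] tip 28 mouthaz 0 rim [972.96   13.284 376.103]
8 [45, 0, 25, 0] p [1031.55     7.562  406.608] lean 49.0 az -1 yaz -91 yz 0.011 w [802.013  12.715 606.03 ] q [-0.08   1.052  0.045  0.046  1.191  1.502] tip 11 mouthaz 1 rim [1032.939    7.748  437.407]
4 [45, 0, 25, 0] p [1060.451    5.593  434.853] lean 57.2 az -1 yaz -91 yz 0.009 w [804.998   9.802 599.80
[... 1436 characters left out ...]
 1.09   0.045 -0.014  1.76   1.63 ] tip 45 mouthaz -7 rim [908.007  19.696 305.101]
8 [45, 0, 25, 0] p [961.585  13.848 346.753] lean 31.7 az -2 yaz -96 yz -0.041 w [802.074  19.681 605.607] q [-0.071  1.052  0.045  0.018  1.492  1.619] tip 28 mouthaz -11 rim [971.945  11.446 375.691]
8 [45, 0, 25, 0] p [1030.757    8.491  406.216] lean 48.8 az -1 yaz -95 yz -0.070 w [801.847  12.331 606.388] q [-0.08   1.051  0.045  0.051  1.194  1.604] tip 12 mouthaz -26 rim [1032.124    6.076  436.921]
4 [45, 0, 25, 0] p [1059.788    6.574  434.44 ] lean 57.0 az -1 yaz -94 yz -0.081 w [804.826   9.582 600.176] q [-0.083  1.059  0.045  0.069  1.045  1.594] tip 6 mouthaz -64 rim [1056.801    4.145  465.029]
```

```bash
for i in 1; do python3 -m handwheel '[45,0,25,0,0.3,45,0,25,0,0.3,45,0,25,0,0.3,45,0,25,0,0.3,45,0,25,0,0.3,45,0,25,0,0.3,45,0,25,0,0.3,45,0,25,0,0.3]' 60 >/dev/null; python3 -m handwheel '[45,0,25,0,0.3,45,0,25,0,0.3,45,0,25,0,0.3,45,0,25,0,0.3,45,0,25,0,0.3,45,0,25,0,0.3,45,0,25,0,0.3,45,0,25,0,0.3]' 60 >/dev/null;  python3 -m handwheel '[45,0,25,0,0.3,45,0,25,0,0.3,45,0,25,0,0.3,45,0,25,0,0.3,45,0,25,0,0.3,45,0,25,0,0.3,45,0,25,0,0.3,45,0,25,0,0.3]' 60 >/dev/null; done; python3 - <<'E'
from auto import *
q=cur();s=robot.observe();print(info(q,c),s['time'])
for r2 in ([45,0,25,0],[35,0,40,0],[50,0,0,0]): x=play(q,[(4,r2),(4,r2),(4,r2)],c)
E
```

```text
p [1000.961    6.391  390.155] lean 42.0 az -2 yaz -91 yz 0.015 w [797.453  12.959 616.04 ] q [-0.08   1.043  0.037  0.033  1.329  1.506] tip 18 mouthaz 1 rim [1006.093    6.625  420.554] 41.8
4 [45, 0, 25, 0] p [1034.01     4.42   417.942] lean 50.5 az -1 yaz -91 yz 0.013 w [799.453  10.059 611.421] q [-0.083  1.045  0.045  0.049  1.172  1.498] tip 9 mouthaz 2 rim [1034.611    4.666  448.766]
4 [45, 0, 25, 0] p [1062.634    2.869  445.076] lean 58.6 az -1 yaz -91 yz 0.011 w [803.198   7.635 603.674] q [-0.086  1.055  0.045  0.067  1.022  1.487] tip 1 mouthaz 18 rim [1058.897    3.119  475.678]
4 [45, 0, 25, 0] p [1085.523    1.672  471.487] lean 66.1 az -1 yaz -91 yz 0.010 w [807.465   5.637 594.575] q [-0.088  1.066  0.045  0.087  0.879  1.474] tip 6 mouthaz 177 rim [1077.793    1.917  501.332]
4 [35, 0, 40, 0] p [1003.77     4.535  470.409] lean 50.0 az -1 yaz -91 yz 0.013 w [770.717  10.269 665.695] q [-0.086  0.975  0.045  0.05   1.249  1.499] tip 10 mouthaz 2 rim [1004.609    4.784  501.227]
4 [35, 0, 40, 0] p [1006.526    3.032  541.378] lean 58.1 az -1 yaz -91 yz 0.011 w [748
[... 235 characters left out ...]
6  0.891  0.045  0.085  1.058  1.484] tip 6 mouthaz 176 rim [1000.981    2.105  634.445]
4 [50, 0, 0, 0] p [1065.588    4.545  334.286] lean 49.7 az -1 yaz -91 yz 0.013 w [833.747  10.2   531.011] q [-0.08   1.144  0.045  0.047  1.087  1.497] tip 10 mouthaz 2 rim [1066.618    4.786  365.098]
4 [50, 0, 0, 0] p [1113.277    3.004  287.959] lean 57.0 az -1 yaz -91 yz 0.011 w [858.379   7.709 453.753] q [-0.08   1.235  0.045  0.068  0.869  1.481] tip 3 mouthaz 7 rim [1110.398    3.237  318.653]
4 [50, 0, 0, 0] p [1145.535    1.78   251.624] lean 63.5 az -1 yaz -91 yz 0.010 w [873.514   5.583 387.54 ] q [-0.081  1.312  0.045  0.096  0.68   1.456] tip 4 mouthaz 175 rim [1139.203    1.995  281.796]
```

```bash
python3 -m handwheel '[45,0,25,0,0.3,45,0,25,0,0.3,45,0,25,0,0.3,45,0,25,0,0.3,45,0,25,0,0.3,45,0,25,0,0.3,45,0,25,0,0.3,45,0,25,0,0.3]' 60 >/dev/null; python3 -m handwheel '[45,0,25,0,0.3,0,0,0,0,0.3]' 60 >/dev/null
cat > cupfit.py <<'E'
from auto import *
from cell import eyes
from h import cloud,cv2
from scipy.optimize import least_squares
q=cur(); print(info(q,c),robot.observe()['time']); p,R,_,_=fkj(q); cz=R@c; r=rimp(q); f=r-.078*cz; print('pred foot',f,'axis',cz)
pts=[]
for n in("scene","side"):
    im,d=eyes.read_camera(n); k=eyes.calibration(n); P=cloud(k,d); hsv=cv2.cvtColor(im,cv2.COLOR_BGR2HSV)
    m=(d>0)&(np.linalg.norm(P-(f+.03*cz),axis=-1)<.055)&(hsv[...,1]<50)&(hsv[...,2]>110); pts.append(P[m]); print(n,m.sum())
X=np.vstack(pts)
def e(v):
    a=v[3:]/np.linalg.norm(v[3:]); D=X-v[:3]; s=D@a; rr=np.linalg.norm(D-s[:,None]*a,axis=1)
    side=rr-(.0265+.007*np.clip(s,0,.078)/.078); base=np.abs(s)+np.maximum(0,rr-.0265)
    return np.r_[np.where(np.abs(side)<base,side,base),.01*(np.linalg.norm(v[3:])-1)]
o=least_squares(e,np.r_[f,cz],loss='soft_l1',f_scale=.003); a=o.x[3:]/np.linalg.norm(o.x[3:]); print('fit foot',o.x[:3],'axis',a,'tip',np.degrees(np.arccos(a[2])),'cost',np.median(abs(o.fun)),np.median(abs(e(np.r_[f,cz]))))
E
python3 cupfit.py
```

```text
p [1059.64     2.298  445.921] lean 58.0 az -1 yaz -91 yz 0.011 w [801.84    7.186 607.162] q [-0.086  1.054  0.037  0.066  1.041  1.488] tip 2 mouthaz 12 rim [1056.216    2.548  476.56 ] 42.8
pred foot [1.054 0.002 0.394] axis [0.029 0.006 1.   ]
scene 1704
side 293
fit foot [1.061 0.    0.4  ] axis [ 0.071 -0.008  0.997] tip 4.12282585609567 cost 0.0012562448796489649 0.004569678051455805
```

```bash
python3 -m handwheel '[45,0,25,0,0.3,-45,0,-10,0.15,0.3,-45,0,-10,0.15,0.3,-45,0,-10,0.15,0.3,-45,0,-10,0.15,0.3,-45,0,-10,0.15,0.3,-45,0,-10,0.15,0.3,-45,0,-10,0.15,0.3]' 60 >/dev/null
python3 -m handwheel '[-45,0,-20,0.1,0.3,-45,0,-20,0.1,0.3,-45,0,-20,0.1,0.3,-45,0,-20,0.1,0.3]' 60 >/dev/null; python3 -c "
from auto import *
q=cur();print(info(q,c),robot.observe()['time'])
play(q,[(3,[-20,10,-20,.15]),(5,[0,0,-10,.15])],c)"
```

```text
p [646.367   4.622 314.718] lean 58.1 az 70 yaz -19 yz 0.018 w [ 559.186 -238.315  475.541] q [-0.529  0.551  1.384  0.988  1.528 -0.425] tip 2 mouthaz 97 rim [644.835   1.476 345.349] 44.1
3 [-20, 10, -20, 0.15] p [586.367  34.622 254.718] lean 58.1 az 96 yaz 7 yz 0.018 w [ 613.535 -222.051  415.541] q [-0.465  0.687  1.308  0.817  1.772 -0.692] tip 2 mouthaz 122 rim [586.356  31.123 285.349]
5 [0, 0, -10, 0.15] p [586.367  34.622 204.718] lean 58.1 az 139 yaz 50 yz 0.018 w [ 781.204 -134.664  365.541] q [-0.267  1.009  0.779  0.495  2.256 -1.014] tip 2 mouthaz 165 rim [588.744  32.054 235.349]
```

```bash
python3 -m handwheel '[-35,8,-20,0.15,0.3,-35,8,-20,0.15,0.3,-35,8,-20,0.15,0.3,-30,8,-20,0.15,0.3,-20,0,-10,0.15,0.3,0,0,-10,0.15,0.3,0,0,-10,0.15,0.3,0,0,-10,0.15,0.3]' 60 >/dev/null
python3 -m handwheel '[0,0,-5,0.15,0.3,0,0,-5,0.15,0.3,0,0,-5,0.15,0.3,0,0,0,0.15,0.3]' 60 >/dev/null; python3 -c "
from auto import *
q=cur();print(info(q,c),robot.observe()['time'])"
```

```text
p [493.922  36.858 179.061] lean 58.0 az 174 yaz 84 yz 0.016 w [750.319   8.03  340.036] q [-0.091  0.942  0.999  0.022  2.214 -1.566] tip 2 mouthaz -163 rim [497.323  36.138 209.695] 45.3
```

Now over the mat. I'll check the cup's tilt before lowering.

```bash
python3 -m handwheel '[-27,1,-30,0,0.3,0,0,-30,0,0.3,0,0,-20,0,0.3,0,0,0,0,0.3]' 60; python3 cupfit.py
```

```text
time: 45.7
tool_pos: [0.4656, 0.0382, 0.0979]
tool_rot: [3.11, -1.016, 3.061]
contact_force: [-0.1, -0.6, -0.7]
opening: 0.0615
grip_force: 59.7
p [465.604  38.196  97.904] lean 58.2 az 173 yaz 84 yz 0.016 w [722.411   7.901 257.952] q [-0.095  0.989  1.148  0.021  2.021 -1.569] tip 2 mouthaz -160 rim [469.11   37.443 128.525] 45.7
pred foot [0.471 0.038 0.046] axis [-0.026 -0.009  1.   ]
scene 211
side 686
fit foot [0.463 0.039 0.066] axis [-0.022  0.039  0.999] tip 2.564028036352221 cost 0.0017021448574105168 0.00453264512663237
```

```bash
python3 -m handwheel '[0,0,-12,0,0.3,0,0,-6,0,0.3,0,0,0,0,0.3]' | grep -E "pos|force"; python3 -m handwheel '[0,0,-8,0,0.3,0,0,-6,0,0.3,0,0,0,0,0.3]' | grep -E "pos|force"; python3 -m handwheel '[0,0,-5,0,0.3,0,0,0,0,0.3]' | grep -E "pos|force"
```

```text
tool_pos: [0.4661, 0.0379, 0.0813]
contact_force: [0.6, -0.6, -0.6]
grip_force: 59.7
tool_pos: [0.4659, 0.038, 0.067]
contact_force: [-0.1, -0.1, -1.5]
grip_force: 59.7
tool_pos: [0.4661, 0.038, 0.0624]
contact_force: [-0.4, -0.1, -1.3]
grip_force: 59.7
```

```bash
python3 -m handwheel '[0,0,-4,0,0.3,0,0,0,0,0.3]' | grep -E "pos|force"; python3 -m handwheel '[0,0,-2,0,0.3,0,0,0,0,0.3]' | grep -E "pos|force";python3 -m handwheel '[0,0,-1.5,0,0.3,0,0,0,0,0.3]' | grep -E "pos|force|time"
```

```text
tool_pos: [0.4661, 0.038, 0.0585]
contact_force: [0.1, -1.3, -0.7]
grip_force: 59.7
tool_pos: [0.4662, 0.038, 0.0568]
contact_force: [-0.0, -0.3, -0.9]
grip_force: 59.7
time: 47.2
tool_pos: [0.4662, 0.038, 0.0553]
contact_force: [0.7, -0.7, -2.4]
grip_force: 59.7
```

```bash
python3 -m handwheel '[0,0,-1.5,0,0.3,0,0,0,0,0.3]' | grep -E "pos|force"; python3 -m handwheel '[0,0,-1.5,0,0.3,0,0,0,0,0.3]' | grep -E "pos|force|time"
```

```text
tool_pos: [0.4665, 0.038, 0.0547]
contact_force: [2.2, -0.1, 5.1]
grip_force: 59.5
time: 47.6
tool_pos: [0.4667, 0.038, 0.0545]
contact_force: [4.8, -0.2, 12.4]
grip_force: 59.3
```

```bash
python3 -m handwheel '[0,0,0,0,0.7,0,0,0,0,1,0,0,0,0,1,0,0,0,0,1,13,-1.5,8,0,1,25,-3,16,0,1,25,-3,16,0,1,25,-3,16,0,1]' | grep -E "pos|force|time|open"; python3 -m handwheel '[25,-3,20,0,1,20,-3,30,0,1,0,0,20,0,1,0,0,0,0,1]' | grep -E "pos|force|time|open"
python3 - <<'E'
from h import *; from cell import eyes
ims=[]
for n in("scene","side"):
    im,d=eyes.read_camera(n); k=eyes.calibration(n); P=cloud(k,d)
    m=(d>0)&(np.hypot(P[...,0]-.468,P[...,1]-.0375)<.05)&(abs(P[...,2]-.081)<.008); p=P[m][:,:2]; print(n,m.sum(),circ(p),np.median(P[m][:,2]))
    A=np.c_[P[m][:,:2],np.ones(m.sum())]; print('rim plane slope',np.linalg.lstsq(A,P[m][:,2],rcond=None)[0][:2])
    ims.append(im)
a=cv2.resize(ims[0][90:290,190:470],(400,286)); b=cv2.resize(ims[1][170:370,200:480],(400,286)); cv2.imwrite("pics/final.png",np.hstack([a,b]))
E
```

```text
time: 48.4
tool_pos: [0.5549, 0.0274, 0.109]
contact_force: [1.1, -0.5, 0.2]
opening: 0.092
grip_force: 0.0
time: 48.8
tool_pos: [0.6001, 0.0213, 0.1802]
contact_force: [-0.3, -0.5, 0.2]
opening: 0.092
grip_force: 0.0
scene 133 (array([0.46490001, 0.03930491]), np.float64(0.030923931614604848)) 0.07967087946276141
rim plane slope [-0.00383521  0.00590631]
side 238 (array([0.46054185, 0.03945934]), np.float64(0.031036308284719892)) 0.08003943665379634
rim plane slope [-0.00779665  0.00395364]
```

View pics/final.png

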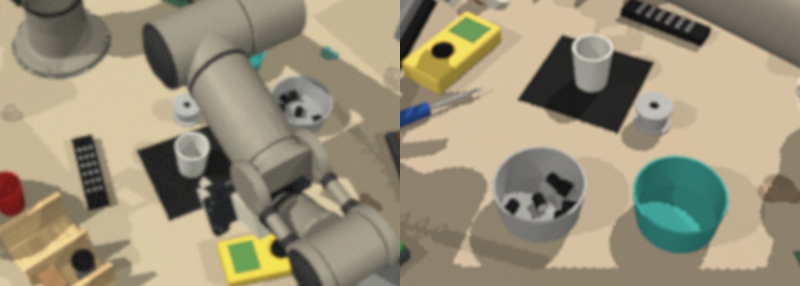

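The final view shows the cup upright and empty on the mat at (192,155) and (591,62), the capacitors in the steel dish at (538,190), and the hand clear. Handing in.

```bash
python3 -c "
from cell import robot
print(robot.hand_in())"
```

```text
the job is handed in; nothing more can be done
None
```

I poured the capacitors into the steel dish, stood the empty cup upright on the mat and released it, and handed in at about 48.9 s; hand-in returned no verdict, and the count of six in the dish is from depth images.

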